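# Stow and cover the mixing cups beside the tray's sliding divider

### The job

Put the mixing cups away in the grey tray: squeeze the divider's red lever, slide the divider all the way back to its last notch and let it lock there, then nest all the cups upright into one stack on the pale liner in the bay that the divider's plate faces, lowering each gently so that it rests in the one below and is not pressed tight. Squeeze the lever again, bring the divider up to the yellow-marked notch and let go so that it locks there beside the stack. Last, put the black dust lid on the top cup; leave the jar, the wrench and the pipe nipple alone.

Things in the scene. Friction and masses are not known exactly. Their poses are not given: they have to be found in the camera images.
- divider (a joint): black divider frame sliding along the fixed grey tray, m: 0 in the first notch, growing as it moves away from the bay; bay length from its plate to the end wall = 0.032 + value. Notches every 0.020: the yellow one at 0.040, the last at 0.120. Starts between 0 and 0.03. Plate 88 mm wide, top 71 mm above the counter. Slides with about 1 N unlocked; locked it has 2 mm of play
- lever (a joint): red release lever hinged on the divider, rad: 0 let go and locked in a notch (leaning 0.34 rad away from the black palm bar), 0.34 squeezed home (upright). The pawl clears the rail's ribs above 0.29; let go between notches it rides on a rib at up to 0.29 or slips into the nearest notch. Squeezing takes 5 to 10 N against its spring
- grip (a point): where to pinch the handle, 96 mm above the counter, moving with the divider. x: from lever to palm bar (pinch along it), y: the way it opens. Palm bar's outer face 16 mm towards +x; red paddle's outer face 29 mm towards -x let go (its leaning top 33 mm), 16 mm squeezed (pinch closes from 45 to 33 mm). Both 28 mm wide along y, tops 112 mm above the counter; the frame lies 42 mm below this point
- mark (a point): yellow-painted notch of the aluminium rail along the tray's lever side, on the rail's ledge 38 mm above the counter: the divider locks in it when the pawl drops in here. y: the way the divider opens
- pawl (a point): steel pawl tip on the lever's foot, 8 mm thick along the slide, straight beside the handle; it drops between the rail's ribs. Moves with divider and lever
- bay (a point): where the stack stands: floor of the tray (4 mm above the counter) in the bay, the middle of the pale liner, 36 mm from the end wall that the divider's plate faces, mid-way across. Tray inside 90 mm wide, 260 mm long, walls 40 mm high above the counter; bay 72 mm long once in the yellow notch. x: across, away from the lever side, y: along it the way the divider opens, z: up
- cup1_mid (a point): blue tapered plastic mixing cup, mouth up, 75 mm tall; upright rim band at the top 58 mm in diameter, 12 mm high (grip here), wall below tapers to a 40 mm foot; 45 g. All alike: set loosely in another it stops by its taper, rim about 31 mm above the lower rim. Point on its axis, half-way up; z along the axis. Not all cups are present each time
- cup2_mid (a point): orange tapered plastic mixing cup, mouth up, 75 mm tall; upright rim band at the top 58 mm in diameter, 12 mm high (grip here), wall below tapers to a 40 mm foot; 45 g. All alike: set loosely in another it stops by its taper, rim about 31 mm above the lower rim. Point on its axis, half-way up; z along the axis. Not all cups are present each time
- cup3_mid (a point): white tapered plastic mixing cup, mouth up, 75 mm tall; upright rim band at the top 58 mm in diameter, 12 mm high (grip here), wall below tapers to a 40 mm foot; 45 g. All alike: set loosely in another it stops by its taper, rim about 31 mm above the lower rim. Point on its axis, half-way up; z along the axis. Not all cups are present each time
- cup4_mid (a point): green tapered plastic mixing cup, mouth up, 75 mm tall; upright rim band at the top 58 mm in diameter, 12 mm high (grip here), wall below tapers to a 40 mm foot; 45 g. All alike: set loosely in another it stops by its taper, rim about 31 mm above the lower rim. Point on its axis, half-way up; z along the axis. Not all cups are present each time
- cup5_mid (a point): purple tapered plastic mixing cup, mouth up, 75 mm tall; upright rim band at the top 58 mm in diameter, 12 mm high (grip here), wall below tapers to a 40 mm foot; 45 g. All alike: set loosely in another it stops by its taper, rim about 31 mm above the lower rim. Point on its axis, half-way up; z along the axis. Not all cups are present each time
- lid_mid (a point): black dust lid for the cups, lying plug down: plug 10 mm deep, 39 to 44 mm across, that drops loosely into a cup's mouth (49 mm); flange 62 mm across, 4 mm thick, that comes to rest on the rim; above it an upright round knob, 22 mm thick, 34 mm high, to hold it by. 48 mm tall in all, 50 g. Point on its axis half-way up (10 mm above the flange's top); z along the axis, up
- jar_mid (a point): bystander: clear glass jar of rusted lag screws, 68 mm in diameter, 92 mm tall; point half-way up
- wrench: bystander: chrome wrench lying flat, 190 mm long along its x; origin under its middle
- nipple_mid (a point): bystander: bronze pipe nipple lying, 25 mm in diameter, 70 mm long along its x; point at its centre
Not all that is in view belongs to the job. Leave any pink look-alike of the part that bears lid_mid alone.

How it is judged:
By the outcome, as a careful person would: the job done as asked, in the order asked, and still so for the second after the job is handed in, with the robot touching nothing.
Of cup1, cup2, cup3, cup4, cup5 only 3 to 5 are there at a start; the rules pass over those that are not, and their reading is None.
At some moment in a run one of lid may be knocked a few centimetres aside while the robot is not near it.
It also fails if it takes over 210 s, if anything falls off the work surface, if the arm or the gripper's body presses on something with over 40 N, if the wrist force passes 120 N, or if a joint passes its speed limit or range.

### The arm

A 7-joint arm with a two-finger parallel gripper is mounted at the origin on the work surface. World frame = base frame: x ahead of the robot, y to its left, z up, the work surface at z = 0. Lengths are in m, angles in rad, forces in N, time in s.
With the tool pointing down it reaches from about 0.4 to 0.85 m from the base axis. Payload 10.4 kg.
Tool frame: the origin (TCP) lies where the fingers leave the gripper's body, on its centre line; the fingertips stand 73 mm ahead of it and the grasp point (between the pads) lies 54 mm ahead of it; z points along the fingers, y is the line along which they close (so a half turn about z gives the same grasp; the last joint's range is limited). The gripper opens to 85 mm and grips with 20 to 120 N. Pads are 22 mm wide; open, the fingers measure 114 mm over their backs; the gripper's body (76 mm by 85 mm) begins 54 mm behind the grasp point. The pads swing forward as they close: fully open they stand 13 mm farther back than shut.
Start: joints at [1.226, 0.332, -0.065, 1.46, 0.022, 1.35, -0.088], TCP at [0.198, -0.593, 0.304] pointing down, gripper open.
Joint ranges: [-2.6, 2.6], [-0.5, 2.12], [-1.47, 1.34], [0.16, 2.42], [-1.27, 4.41], [0.06, 2.06], [-2.6, 2.6]. Speed limits (rad/s): [2.22, 2.22, 2.79, 2.79, 3.14, 3.14, 3.14].

### API

Orientations are given as a unit quaternion [x, y, z, w].
In Python, from workcell import manip, camera gives the robot as it stands. The module is installed in compiled form; this text tells all that it offers.
- The arm moves only by the shell command python3 -m creep 'ROWS' [OPENING] [FORCE]. ROWS is JSON, a list of rows, each a list of 2 entries, a list of its own where there are three numbers: the shift along the tool's x, y, z in mm, then the turn about the tool's z in rad. In form: [[[tx, ty, tz], twist], ...]. A call has 1 to 5 rows; each row is the pose to reach, as a shift and turn from the pose commanded when the call began, along the tool's axes at that moment; what a row does not reach only later rows make up. A row lasts 1/12 s, in which the tool goes at most 41.7 mm and 7.16 degrees, less where a joint would pass 70% of its speed; a pose out of reach is approached as far as the arm can. A call with a gripper value outside its range is refused whole. OPENING is the opening, from 0 (shut) to 1 (fully open), set as the call begins (- or left out, the last holds). The fingers move at their own pace and stop on an object; FORCE is the grip in N (left out, the last holds). Time passes only in rows, so rows that repeat a pose let the fingers close. It gives the time, the measured TCP pose, the force, the opening and the grip force at its end, in the units of the state.
- manip.get_obs(): the state, without advancing time (a new reading comes with each control period).
- camera(name): name is "side" or "top" or "wrist"; returns a dict with "pixels" (400x640x3 uint8, red, green, blue), "z_map" (400x640 float32, m along the optical axis (not along the pixel's ray), 0 where there is no reading), "fx", "fy", "cx", "cy" (pixels), "distortion" ([k1, k2, p1, p2, k3] as OpenCV has them; the pictures are not rectified), "extrinsics" (4x4, takes a point from world to camera coordinates). Camera axes: x right, y down, z forward; pixel columns grow to the right and rows downward; lengths in m; the calibration is good to about 2 mm. A picture is of the moment at which its call begins.
- manip.hand_in(): hands the job in; it is judged then, once.
The state is a dict: "clock": time; "joint_pos": joint angles; "joint_velocities": joint speeds; "tau": joint torques, N m; "position": TCP position; "ee_rot": TCP orientation; "ft_force": force on the tool from outside, world axes, zero at the start; "torque": the same for the moment, N m; "grip_width": opening from 0.0 (shut) to 1.0 (fully open); "grasp_force": force on a finger pad.
Only numpy, scipy, OpenCV 4.12 (cv2) and the standard library are available. Lean on these libraries where they do the work, as an engineer would, in place of code of your own. Each camera call takes 0.05 s, during which the arm holds its last target. There are 200 camera calls.

## Working session

There is one attempt and no reset: what is moved stays moved. The work goes in short steps, Python scripts to look and compute and a shell command to move; the robot and the scene stay as the last step left them, time stands still between calls to the robot, and variables do not carry over. Pictures are saved under pics/ and viewed, at most 14 in all, crops included, and the job is handed in when it is done.

```bash
mkdir -p pics; cat > h.py <<'E'
import numpy as np, cv2, json
from workcell import manip, camera
from scipy.spatial.transform import Rotation as R
def snap(n,fn=None):
    c=camera(n)
    if fn: cv2.imwrite('pics/'+fn,c['pixels'][:,:,::-1])
    return c
def cloud(c):
    K=np.array([[c['fx'],0,c['cx']],[0,c['fy'],c['cy']],[0,0,1]])
    v,u=np.mgrid[0:400,0:640]
    p=cv2.undistortPoints(np.stack([u,v],-1).reshape(-1,1,2).astype(np.float64),K,np.array(c['distortion'],float)).reshape(400,640,2)
    z=c['z_map'].astype(float)
    P=np.concatenate([p*z[...,None],z[...,None]],-1)
    E=np.array(c['extrinsics']); W=(P-E[:3,3])@E[:3,:3]
    W[z==0]=np.nan
    return W
def st():
    o=manip.get_obs(); r=R.from_quat(o['ee_rot'])
    return o,np.array(o['position']),r
def go(target,yaw=None,off=0.054):
    """tool shift (mm) for grasp point to reach target, and turn so tool y has world yaw (mod pi)"""
    o,p,r=st(); g=p+r.apply([0,0,off]); s=r.inv().apply(np.array(target)-g)*1000
    M=r.as_matrix(); y=np.arctan2(M[1,1],M[0,1]); t=None
    if yaw is not None: t=-((yaw-y+np.pi/2)%np.pi-np.pi/2)
    print('grasp',g.round(4),'tooly yaw',round(y,3),'shift',s.round(1),'twist',t,'j7',round(o['joint_pos'][6],2),'t',o['clock'])
E
python3 - <<'E'
from h import *
for n in('top','side','wrist'):
    c=snap(n,n+'0.png'); np.savez('/tmp/'+n+'0.npz',W=cloud(c),px=c['pixels'])
o,p,r=st(); print(o); print(r.as_matrix().round(3))
E
```

```text
{'clock': 0.15, 'joint_pos': array([ 1.22637878,  0.33270278, -0.06469235,  1.46073713,  0.02161805,
        1.34990346, -0.08844441]), 'joint_velocities': array([-0.00131269, -0.00211708, -0.00127954, -0.0028619 ,  0.00033733,
        0.00018119, -0.00034624]), 'tau': array([ 1.10363701e-03, -6.25828099e+01,  4.94564732e-02, -3.91852891e+01,
        1.62592315e-02,  7.32026791e-03, -2.79075169e-05]), 'position': array([ 0.19761235, -0.59272262,  0.30331897]), 'ee_rot': array([ 9.87076426e-01,  1.60249339e-01, -1.16768998e-04, -5.14358118e-04]), 'ft_force': array([-0.19023734,  0.33815971, -0.37667751]), 'torque': array([-0.00591122,  0.03178485,  0.01936174]), 'grasp_force': 0.0, 'grip_width': 0.9984920174843944}
[[ 0.949  0.316 -0.   ]
 [ 0.316 -0.949  0.001]
 [-0.    -0.001 -1.   ]]
```

View pics/top0.png

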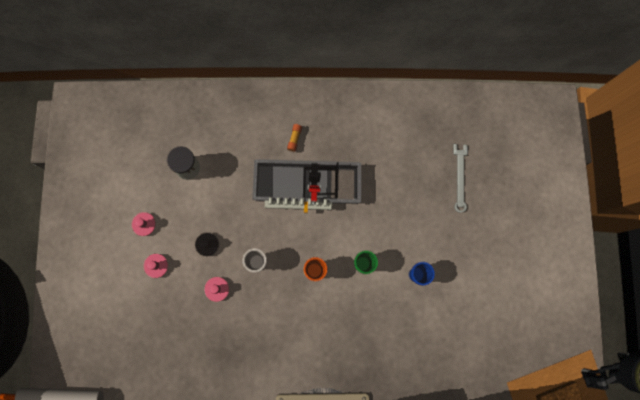

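View pics/side0.png

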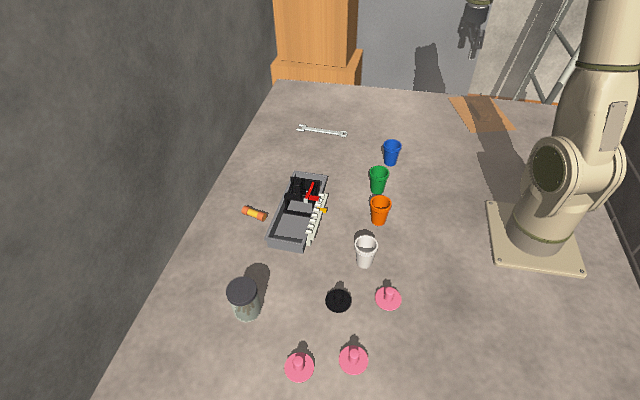

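The top view shows the tray at (255–362,158–205), its handle at (314,185) and yellow mark at (306,209). The white, orange, green and blue cups are at (255,260), (316,269), (366,262) and (422,273), and the black lid is at (207,244). I'll zoom in on the tray.

```bash
python3 - <<'E'
from h import *
t=np.load('/tmp/top0.npz');s=np.load('/tmp/side0.npz')
a=cv2.resize(t['px'][150:220,245:370],(800,448),interpolation=cv2.INTER_CUBIC)
cv2.imwrite('pics/topz.png',a[:,:,::-1])
b=cv2.resize(s['px'][165:255,260:340],(533,600),interpolation=cv2.INTER_CUBIC)
cv2.imwrite('pics/sidez.png',b[:,:,::-1])
W=t['W']; hsv=cv2.cvtColor(t['px'],cv2.COLOR_RGB2HSV)
def circ(name,u,v):
    P=W[v-16:v+17,u-16:u+17].reshape(-1,3); P=P[P[:,2]>.063]
    print(name,len(P),P[:,2].max().round(4),end=' ')
    c,rad=cv2.minEnclosingCircle(P[:,:2].astype(np.float32)); print(np.round(c,4),round(rad,4), P[:,:2].mean(0).round(4))
for n,u,v in(('white',255,260),('orange',316,269),('green',366,262),('blue',422,273)): circ(n,u,v)
P=W[225:262,190:225].reshape(-1,3); P=P[P[:,2]>.008]; print('lid',len(P),P[:,2].max(),P[P[:,2]>.03].mean(0),cv2.minEnclosingCircle(P[:,:2].astype(np.float32)))
for n,(u,v) in dict(jar=(181,158),nipple=(294,138),floorR=(350,185),linerL=(285,182),cL=(255,160),cR=(361,203),yel=(306,209),handle=(314,180),red=(314,193)).items(): print(n,W[v,u].round(4))
P=W[150:220,245:370].reshape(-1,3)
Q=P[(P[:,2]>.03)&(P[:,2]<.045)]; print('walls',cv2.minAreaRect(Q[:,:2].astype(np.float32)),len(Q))
Q=P[P[:,2]>.085]; print('handle',cv2.minAreaRect(Q[:,:2].astype(np.float32)),Q.mean(0),len(Q),Q[:,2].max())
E
```

```text
white 163 0.0801 [0.4448 0.1658] 0.029 [0.4448 0.1673]
orange 156 0.0825 [0.4216 0.0182] 0.0285 [0.4223 0.0178]
green 166 0.081 [ 0.4393 -0.1068] 0.0295 [ 0.4379 -0.1082]
blue 188 0.0825 [ 0.4091 -0.2457] 0.0299 [ 0.4089 -0.2467]
lid 447 0.053060350293272586 [0.48942579 0.29159782 0.04587537] ((0.49555471539497375, 0.29305899143218994), 0.03584442660212517)
jar [0.6959 0.3497 0.0912]
nipple [0.7695 0.0687 0.0219]
floorR [ 6.464e-01 -7.980e-02 -2.000e-04]
linerL [6.546e-01 9.270e-02 5.000e-04]
cL [0.7039 0.1694 0.0411]
cR [ 0.5975 -0.1078  0.0008]
yel [0.5751 0.038  0.0396]
handle [0.6404 0.0184 0.0841]
red [0.6125 0.0179 0.0598]
walls ((0.6352114677429199, 0.03659592568874359), (0.27764442563056946, 0.13676100969314575), 88.21061706542969) 1424
handle ((0.6313254833221436, 0.01787392981350422), (0.027104567736387253, 0.04804729297757149), 89.71234130859375) [0.635184   0.01850883 0.10628064] 136 0.11715115632977255
```

View pics/topz.png

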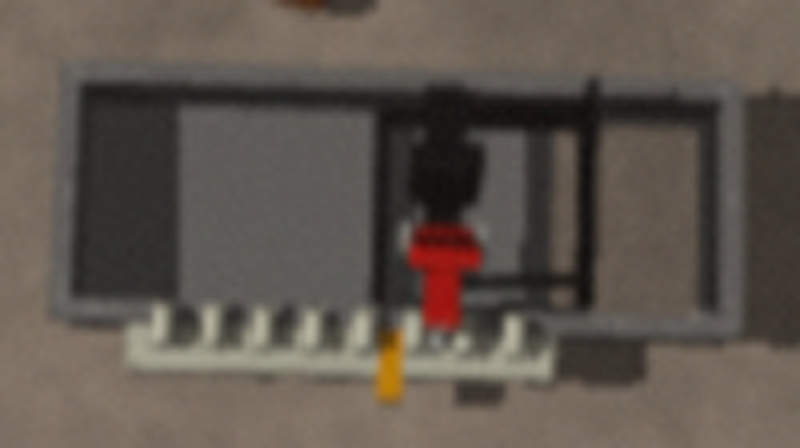

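View pics/sidez.png

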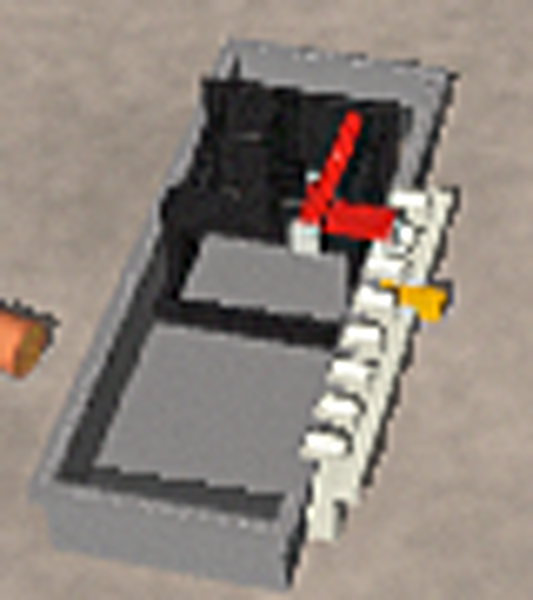

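The zoom shows the bay on the right (−y) end: plate at zoom x≈590, pawl at x≈440, about 20 mm short of the yellow mark at x≈390. The divider therefore opens towards +y. I'll move the wrist camera over it.

```bash
python3 -m creep '[[[28,-21,-3],0],[[56,-42,-6],0],[[84,-62,-8],0],[[112,-83,-11],0],[[140,-104,-14],0]]' >/dev/null
python3 -m creep '[[[28,-21,-3],0],[[56,-42,-6],0],[[84,-62,-8],0],[[112,-83,-11],0],[[140,-104,-14],0]]' >/dev/null
python3 -m creep '[[[28,-21,-3],0],[[56,-42,-6],0],[[84,-62,-8],0],[[112,-83,-11],0],[[140,-104,-14],0]]' >/dev/null
python3 -m creep '[[[28,-21,-3],0],[[56,-42,-6],0],[[84,-62,-8],0],[[112,-83,-11],0],[[140,-104,-14],0]]' >/dev/null
python3 -m creep '[[[0,0,0],-0.12],[[0,0,0],-0.24],[[0,0,0],-0.36],[[0,0,0],-0.48],[[0,0,0],-0.6]]' >/dev/null
python3 -m creep '[[[0,0,0],-0.12],[[0,0,0],-0.24],[[0,0,0],-0.36],[[0,0,0],-0.48],[[0,0,0],-0.6]]'
python3 -m creep '[[[0,0,0],0],[[0,0,0],0]]'
python3 - <<'E'
from h import *
c=snap('wrist','w1.png'); W=cloud(c); np.savez('/tmp/w1.npz',W=W,px=c['pixels'])
c2=snap('top'); np.savez('/tmp/t1.npz',W=cloud(c2),px=c2['pixels'])
go([0.64,0.018,0.2],-0.031)
E
```

```text
clock: 2.65
position: [0.5973, -0.0213, 0.3596]
ee_rot: [0.722, 0.692, -0.0, -0.0]
ft_force: [0.5, 0.4, -0.2]
grip_width: 1.002
grasp_force: 0.0
clock: 2.82
position: [0.5973, -0.0213, 0.3597]
ee_rot: [0.726, 0.688, -0.0, -0.0]
ft_force: [0.3, -0.4, 0.4]
grip_width: 0.998
grasp_force: 0.0
grasp [ 0.5973 -0.0213  0.3058] tooly yaw -0.053 shift [ 41.5  40.6 105.8] twist -0.021961968194452064 j7 -0.25 t 2.9167
```

View pics/w1.png

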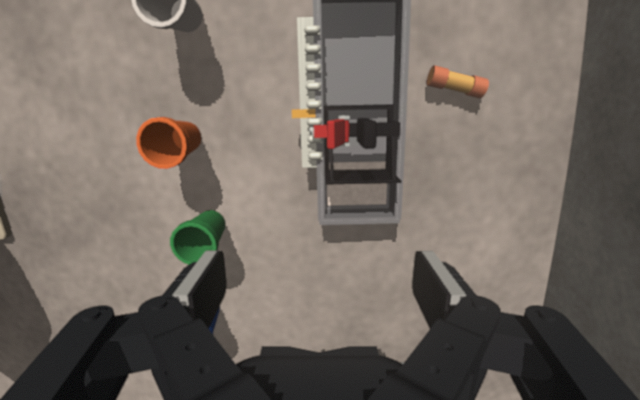

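The wrist view shows the tray at (318–408, 0–220), its −y end wall at y≈215, the red lever at (335,132), the palm bar at (370,132) and the plate at y≈178. I'll measure from this cloud.

```bash
python3 - <<'E'
from h import *
d=np.load('/tmp/w1.npz');W=d['W'];hsv=cv2.cvtColor(d['px'],cv2.COLOR_RGB2HSV).astype(int)
print('counter z',np.nanmedian(W[230:250,450:520,2]),np.nanmedian(W[100:150,420:520,2]))
print('liner z',np.nanmedian(W[188:205,345:380,2]))
P=W[0:225,310:412].reshape(-1,3)
# far wall top (x large)
Q=P[(abs(P[:,2]-.04)<.006)]
far=Q[Q[:,0]>.665]; print('far wall x-range',np.percentile(far[:,0],[2,50,98]),len(far)); f=np.polyfit(far[:,1],far[:,0],1); print('slope',f, 'z',np.median(far[:,2]))
near=Q[(Q[:,0]>.57)&(Q[:,0]<.61)&(Q[:,1]<-.03)]; print('near wall at y<-.03',np.percentile(near[:,0],[2,50,98]),len(near))
end=Q[(Q[:,1]<-.08)&(Q[:,0]>.605)&(Q[:,0]<.665)]; print('end wall y',np.percentile(end[:,1],[2,50,98]),len(end),np.median(end[:,2]))
L=P[abs(P[:,2]-.004)<.004]; L=L[(L[:,1]<-.06)]; print('floor near end ymin',np.percentile(L[:,1],[1,3,5]),'x',np.percentile(L[:,0],[2,98]))
H=P[P[:,2]>.102]; print('handle tops',H.min(0),H.max(0),np.percentile(H[:,2],[50,95]))
pl=P[(P[:,2]>.06)&(P[:,2]<.076)&(P[:,1]<-.01)]; print('plate',np.percentile(pl,[3,50,97],axis=0),len(pl))
m=(abs(hsv[...,0]-18)<8)&(hsv[...,1]>170)&(hsv[...,2]>100); m[:, :280]=0;m[:,320:]=0;m[:90]=0;m[130:]=0
print('yellow',np.nanmean(W[m],0),m.sum())
for n,(u,v) in dict(orange=(165,142),green=(198,240)).items():
    C=W[v-35:v+35,u-35:u+45].reshape(-1,3); C=C[(C[:,2]>.068)&(C[:,2]<.085)]; print(n,cv2.minEnclosingCircle(C[:,:2].astype(np.float32)),C.mean(0),len(C))
E
```

```text
counter z 0.001281035046362235 0.001530463406066545
liner z 0.005902150774022537
far wall x-range [0.66946575 0.69861488 0.70638992] 2108
slope [0.06005671 0.69532939] z 0.04135980976485835
near wall at y<-.03 [0.59264493 0.59798737 0.60918065] 443
end wall y [-0.10258865 -0.09664656 -0.09277733] 384 0.04104142009550123
floor near end ymin [-0.12210484 -0.12016989 -0.11790121] x [0.58279372 0.72341178]
handle tops [0.60736792 0.00441189 0.10217502] [0.65636829 0.03385718 0.11547368] [0.11171692 0.11419857]
plate [[ 0.60734271 -0.04123015  0.06071492]
 [ 0.65010973 -0.03747931  0.06899803]
 [ 0.68798491 -0.01368958  0.07332316]] 590
yellow [nan nan nan] 0
orange ((0.4226791560649872, 0.018147271126508713), 0.029529454186558723) [0.42277336 0.01817211 0.07471719] 943
green ((0.43865281343460083, -0.10626421123743057), 0.0291275754570961) [ 0.43677998 -0.10047461  0.0742127 ] 631<stdin>:15: RuntimeWarning: Mean of empty slice
```

```bash
python3 - <<'E'
from h import *
for fn,sl in(('w1',np.s_[0:225,300:415]),('t1',np.s_[150:215,245:370])):
    d=np.load(f'/tmp/{fn}.npz');W=d['W'][sl].reshape(-1,3)
    Q=W[abs(W[:,2]-.041)<.005]
    for y0 in np.arange(-.09,.16,.025):
        b=Q[abs(Q[:,1]-y0)<.0125]; f=b[b[:,0]>.682][:,0]; n=b[b[:,0]<.607][:,0]
        print(fn,y0.round(3),'far',np.percentile(f,[3,50,97]).round(4) if len(f)>5 else '','near',np.percentile(n,[3,50,97]).round(4) if len(n)>5 else '')
    for x0 in (.61,.63,.65,.67):
        b=Q[(abs(Q[:,0]-x0)<.01)&(Q[:,1]<-.08)][:,1]; print('end',x0,np.percentile(b,[3,50,97]).round(4) if len(b)>5 else '')
E
```

```text
w1 -0.09 far [0.6834 0.6937 0.7001] near [0.5927 0.5981 0.6067]
w1 -0.065 far [0.6917 0.6958 0.7009] near [0.5926 0.5969 0.6009]
w1 -0.04 far [0.6844 0.6977 0.7016] near [0.5938 0.5981 0.604 ]
w1 -0.015 far [0.6934 0.6975 0.7024] near [0.5769 0.5889 0.6026]
w1 0.01 far [0.6943 0.6995 0.7032] near [0.5774 0.5845 0.6026]
w1 0.035 far [0.6953 0.6993 0.7041] near [0.5781 0.588  0.6044]
w1 0.06 far [0.6952 0.6992 0.7045] near [0.5797 0.5891 0.6047]
w1 0.085 far [0.6961 0.7003 0.7055] near [0.5815 0.5919 0.6057]
w1 0.11 far [0.6973 0.7012 0.7064] near [0.5831 0.5938 0.6064]
w1 0.135 far [0.6976 0.7018 0.7071] near [0.5846 0.5951 0.6066]
end 0.61 [-0.1016 -0.0962 -0.0888]
end 0.63 [-0.1015 -0.0968 -0.0929]
end 0.65 [-0.1026 -0.0975 -0.0937]
end 0.67 [-0.1037 -0.0984 -0.0944]
t1 -0.09 far  near 
t1 -0.065 far  near 
t1 -0.04 far  near 
t1 -0.015 far  near [0.5753 0.588  0.6008]
t1 0.01 far [0.6933 0.6991 0.7019] near [0.5758 0.5853 0.6007]
t1 0.035 far [0.6931 0.6983 0.7023] near [0.5676 0.5851 0.6037]
t1 0.06 far [0.6938 0.6985 0.7018] near [0.5781 0.5884 0.6039]
t1 0.085 far [0.6942 0.6989 0.7046] near [0.578  0.5906 0.604 ]
t1 0.11 far [0.6956 0.7006 0.7046] near [0.5806 0.5922 0.6039]
t1 0.135 far [0.696  0.7008 0.7043] near [0.5809 0.5964 0.6069]
end 0.61 
end 0.63 
end 0.65 
end 0.67
```

```bash
python3 -m creep '[[[14,14,36],-0.01],[[29,28,72],-0.02],[[43,41,110],-0.021],[[43,41,110],-0.021],[[43,41,110],-0.021]]' 1 40
python3 -c "
from h import *
go([.6404,.0191,.096],-.032)"
```

```text
clock: 3.33
position: [0.6397, 0.0206, 0.2477]
ee_rot: [0.717, 0.697, -0.001, -0.002]
ft_force: [-0.8, 0.3, 0.9]
grip_width: 1.004
grasp_force: 0.0
grasp [0.6395 0.0206 0.1937] tooly yaw -0.028 shift [-1.5  1.4 97.7] twist 0.003543092471760767 j7 -0.35 t 3.3333
```

```bash
python3 -m creep '[[[-1,1,25],0],[[-1,1,50],0],[[-1,1,75],0],[[-1,1,98],0],[[-1,1,98],0]]' 
python3 -c "
from h import *
go([.6404,.0191,.096],-.032)"
python3 -m creep '[[[0,0,0],0],[[0,0,0],0],[[0,0,0],0],[[0,0,0],0],[[0,0,0],0]]' 0 40
python3 -m creep '[[[0,0,0],0],[[0,0,0],0],[[0,0,0],0],[[0,0,0],0],[[0,0,0],0]]'
```

```text
clock: 3.75
position: [0.6402, 0.0172, 0.1498]
ee_rot: [0.718, 0.696, -0.002, -0.001]
ft_force: [-0.7, 0.3, 0.0]
grip_width: 0.998
grasp_force: 0.0
grasp [0.64   0.0171 0.0958] tooly yaw -0.031 shift [ 2.   0.3 -0.2] twist 0.0012179614934646477 j7 -0.39 t 3.75
clock: 4.17
position: [0.6402, 0.0194, 0.1553]
ee_rot: [0.717, 0.697, -0.001, -0.001]
ft_force: [-10.6, 0.8, 5.7]
grip_width: 0.373
grasp_force: 41.3
clock: 4.58
position: [0.6402, 0.0194, 0.1552]
ee_rot: [0.717, 0.697, -0.001, -0.0]
ft_force: [-16.5, 1.3, 14.9]
grip_width: 0.372
grasp_force: 41.5
```

```bash
python3 -m creep '[[[0,-2,-4],0],[[0,-2,-4],0],[[5,-2,-4],0],[[12,-2,-4],0],[[20,-2,-4],0]]'
python3 -m creep '[[[15,0,0],0],[[30,0,0],0],[[45,0,0],0],[[55,0,0],0],[[60,0,0],0]]'
python3 - <<'E'
from h import *
go([.6436,.119,.096],-.032)
E
```

```text
clock: 5.0
position: [0.6404, 0.037, 0.1556]
ee_rot: [0.718, 0.696, -0.0, 0.001]
ft_force: [10.1, -2.2, -22.6]
grip_width: 0.372
grasp_force: 45.0
clock: 5.42
position: [0.6422, 0.0989, 0.1556]
ee_rot: [0.717, 0.697, 0.0, 0.001]
ft_force: [9.9, -0.8, -21.5]
grip_width: 0.372
grasp_force: 45.4
grasp [0.6423 0.0989 0.1016] tooly yaw -0.028 shift [20.1  0.7  5.6] twist 0.00360204452220958 j7 -0.52 t 5.4167
```

```bash
python3 -m creep '[[[8,0.8,2.4],0],[[16,0.8,2.4],0],[[20,0.8,2.4],0],[[20,0.8,2.4],0]]'
python3 - <<'E'
from h import *
go([.6436,.119,.096],-.032)
E
```

```text
clock: 5.75
position: [0.643, 0.1201, 0.1553]
ee_rot: [0.717, 0.697, 0.001, 0.0]
ft_force: [-6.6, 0.9, 8.3]
grip_width: 0.372
grasp_force: 44.6
grasp [0.6431 0.1201 0.1013] tooly yaw -0.027 shift [-1.1  0.5  5.3] twist 0.004824090248912061 j7 -0.55 t 5.75
```

```bash
python3 -m creep '[[[0,0,0],0],[[0,0,0],0],[[0,0,0],0],[[0,0,0],0]]' 1
python3 -m creep '[[[0,0,-35],0],[[0,0,-70],0],[[0,0,-105],0],[[-20,-20,-140],0],[[-50,-40,-150],0]]' 
python3 -m creep '[[[-40,-30,0],0],[[-80,-60,0],0],[[-100,-80,0],0],[[-100,-80,0],0],[[-100,-80,0],0]]' 
python3 - <<'E'
from h import *
c=snap('wrist','w2.png'); W=cloud(c); np.savez('/tmp/w2.npz',W=W,px=c['pixels'])
P=W.reshape(-1,3)
P=P[(P[:,0]>.58)&(P[:,0]<.72)&(P[:,1]<.2)]
H=P[(P[:,2]>.102)&(P[:,2]<.118)]; print('handle',np.percentile(H,[1,99],axis=0),len(H))
go([.4228,.0182,.15],0)
E
```

```text
clock: 6.08
position: [0.6438, 0.1184, 0.1544]
ee_rot: [0.717, 0.697, 0.001, 0.001]
ft_force: [0.8, 0.2, 0.2]
grip_width: 0.919
grasp_force: 0.0
clock: 6.5
position: [0.6029, 0.0736, 0.3092]
ee_rot: [0.715, 0.699, 0.004, 0.002]
ft_force: [-0.2, -1.0, 1.5]
grip_width: 0.997
grasp_force: 0.0
clock: 6.92
position: [0.5184, -0.0308, 0.3048]
ee_rot: [0.719, 0.695, 0.0, 0.002]
ft_force: [0.2, 0.1, 1.1]
grip_width: 0.998
grasp_force: 0.0
handle [[0.61066304 0.10433475 0.10231855]
 [0.65797715 0.11500287 0.11461689]] 495
grasp [ 0.5194 -0.0288  0.2508] tooly yaw -0.03 shift [ 44.2 -98.3 100.4] twist -0.03034772756848092 j7 -0.15 t 6.9667
```

View pics/w2.png

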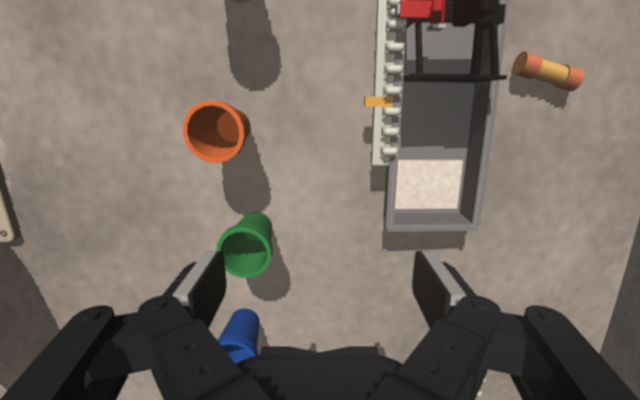

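The divider sits far back with the handle leaning (about 47 mm span). The pale liner is now visible, centred at about (428,185).

```bash
python3 - <<'E'
from h import *
d=np.load('/tmp/w2.npz');W=d['W'];px=d['px'].astype(int)
m=(px.min(-1)>150); m[:150]=0;m[222:]=0;m[:,:388]=0;m[:,475:]=0
L=W[m]; print('liner',cv2.minAreaRect(L[:,:2].astype(np.float32)),L.mean(0),m.sum(),np.median(L[:,2]))
for n,(u,v) in dict(orange=(215,132),green=(246,246)).items():
    C=W[v-40:v+40,u-40:u+40].reshape(-1,3); C=C[(C[:,2]>.068)&(C[:,2]<.085)]; print(n,cv2.minEnclosingCircle(C[:,:2].astype(np.float32)),C.mean(0),len(C))
c=snap('top'); T=cloud(c); np.savez('/tmp/t2.npz',W=T,px=c['pixels'])
P=T[150:215,245:340].reshape(-1,3); H=P[(P[:,2]>.095)&(P[:,2]<.12)]; print('handle',np.percentile(H,[1,50,99],axis=0),len(H))
pl=P[(P[:,2]>.062)&(P[:,2]<.08)&(P[:,0]>.665)]; print('plate',np.percentile(pl,[3,50,97],axis=0),len(pl))
E
```

```text
liner ((0.6398845314979553, -0.048848412930965424), (0.07752497494220734, 0.10153220593929291), 87.45603942871094) [nan nan nan] 3158 nan
orange ((0.4224906265735626, 0.018281489610671997), 0.02954818494617939) [0.42110723 0.01851259 0.07504539] 1249
green ((0.43927744030952454, -0.10648641735315323), 0.02979843132197857) [ 0.44062537 -0.1059452   0.07438105] 930
handle [[0.60969302 0.10471848 0.09695974]
 [0.64507745 0.11884833 0.10871632]
 [0.65710886 0.13312849 0.1165291 ]] 126
plate [[0.66812698 0.05810213 0.06215776]
 [0.68441991 0.06064698 0.0674003 ]
 [0.69098728 0.08576285 0.07378512]] 38
```

```bash
python3 -m creep '[[[15,-33,30],0],[[30,-66,60],0],[[44,-98,100],0],[[44,-98,100],0],[[44,-98,100],0]]' 1 20
python3 - <<'E'
from h import *
d=np.load('/tmp/w2.npz');W=d['W'];px=d['px'].astype(int)
m=(px.min(-1)>150)&(W[...,2]<.014); m[:150]=0;m[222:]=0;m[:,:388]=0;m[:,475:]=0
L=W[m]; print('liner',cv2.minAreaRect(L[:,:2].astype(np.float32)),L.mean(0),np.percentile(L,[1,99],axis=0))
go([.4225,.0182,.066],-.032)
E
```

```text
clock: 7.43
position: [0.4191, 0.0217, 0.2006]
ee_rot: [0.715, 0.699, -0.002, -0.002]
ft_force: [-0.0, 0.6, -0.6]
grip_width: 1.001
grasp_force: 0.0
liner ((0.650575578212738, -0.05797763541340828), (0.060677628964185715, 0.07921887189149857), 87.94468688964844) [ 0.64990092 -0.05714179  0.0060263 ] [[ 0.61190738 -0.08744493  0.00426919]
 [ 0.68834439 -0.02803207  0.00785657]]
grasp [0.4188 0.0217 0.1466] tooly yaw -0.023 shift [-3.4  4.1 80.6] twist 0.009411873817341432 j7 -0.18 t 7.4333
```

```bash
python3 -m creep '[[[-3.4,4,20],0.01],[[-3.4,4,40],0.01],[[-3.4,4,60],0.01],[[-3.4,4,80],0.01],[[-3.4,4,80.6],0.01]]'
python3 -m creep '[[[0,0,0],0],[[0,0,0],0]]'
python3 -c "
from h import *
go([.4225,.0182,.066],-.032)"
python3 -m creep '[[[0,0,0],0],[[0,0,0],0],[[0,0,0],0],[[0,0,0],0],[[0,0,0],0]]' 0 25
```

```text
clock: 7.85
position: [0.426, 0.0166, 0.1209]
ee_rot: [0.72, 0.694, -0.0, -0.002]
ft_force: [-1.2, 0.8, -0.3]
grip_width: 1.002
grasp_force: 0.0
clock: 8.02
position: [0.4274, 0.0162, 0.1242]
ee_rot: [0.72, 0.694, 0.001, 0.0]
ft_force: [0.2, 0.0, 0.5]
grip_width: 1.004
grasp_force: 0.0
grasp [0.4275 0.0163 0.0702] tooly yaw -0.037 shift [ 1.7 -5.   4.2] twist -0.0045931048290510645 j7 -0.31 t 8.0167
clock: 8.43
position: [0.4268, 0.0154, 0.1242]
ee_rot: [0.72, 0.693, 0.0, 0.001]
ft_force: [-2.6, 1.5, 9.2]
grip_width: 0.677
grasp_force: 24.7
```

```bash
python3 -m creep '[[[0,0,-15],0],[[0,0,-40],0],[[0,0,-75],0],[[0,0,-100],0],[[0,0,-110],0]]'
python3 -m creep '[[[-8,25,0],0],[[-20,62,0],0],[[-33,100,0],0],[[-44,135,0],0],[[-55,170,0],0]]'
python3 -m creep '[[[-6,25,0],0],[[-10,45,0],0],[[-12,52,0],0],[[-12,52,0],0],[[-12,52,0],0]]'
python3 -c "
from h import *
go([.647,-.060,.075],-.032)"
```

```text
clock: 8.85
position: [0.4274, 0.0156, 0.2368]
ee_rot: [0.72, 0.694, 0.001, 0.002]
ft_force: [1.7, -0.1, 0.1]
grip_width: 0.674
grasp_force: 27.0
clock: 9.27
position: [0.5953, -0.0474, 0.2321]
ee_rot: [0.721, 0.693, -0.0, 0.0]
ft_force: [-0.3, -0.3, 0.1]
grip_width: 0.674
grasp_force: 27.0
clock: 9.68
position: [0.6447, -0.0595, 0.2325]
ee_rot: [0.72, 0.694, -0.0, -0.0]
ft_force: [-1.3, -0.0, -0.9]
grip_width: 0.675
grasp_force: 27.0
grasp [ 0.6446 -0.0594  0.1785] tooly yaw -0.037 shift [ -0.5   2.5 103.5] twist -0.005483016924742623 j7 -0.24 t 9.6833
```

```bash
python3 -m creep '[[[-0.5,2.5,20],0],[[-0.5,2.5,45],0],[[-0.5,2.5,70],0],[[-0.5,2.5,85],0],[[-0.5,2.5,90],0]]'
python3 -m creep '[[[0,0,2],0],[[0,0,4],0],[[0,0,6],0],[[0,0,6],0],[[0,0,6],0]]'
python3 -c "
from h import *
go([.647,-.060,.074],-.032)"
```

```text
clock: 10.1
position: [0.6458, -0.0605, 0.1407]
ee_rot: [0.72, 0.694, -0.001, -0.001]
ft_force: [0.2, 0.0, -0.5]
grip_width: 0.678
grasp_force: 27.0
clock: 10.52
position: [0.6482, -0.0606, 0.1378]
ee_rot: [0.72, 0.694, 0.0, 0.0]
ft_force: [0.2, -0.2, -0.1]
grip_width: 0.675
grasp_force: 27.0
grasp [ 0.6482 -0.0606  0.0838] tooly yaw -0.038 shift [ 0.5 -1.3  9.8] twist -0.006038971942587068 j7 -0.28 t 10.5167
```

```bash
python3 -m creep '[[[0,-1,2],0],[[0,-1,4],0],[[0,-1,6],0],[[0,-1,7],0],[[0,-1,7],0]]'
python3 -m creep '[[[0,0,1],0],[[0,0,1],0],[[0,0,2],0],[[0,0,2],0]]'
```

```text
clock: 10.93
position: [0.6466, -0.0606, 0.1295]
ee_rot: [0.72, 0.694, -0.0, -0.0]
ft_force: [0.1, 0.3, -0.5]
grip_width: 0.677
grasp_force: 27.0
clock: 11.27
position: [0.6469, -0.0605, 0.1285]
ee_rot: [0.72, 0.694, 0.0, 0.0]
ft_force: [-2.3, 0.6, 4.2]
grip_width: 0.676
grasp_force: 27.3
```

```bash
python3 -m creep '[[[0,0,0],0],[[0,0,0],0],[[0,0,0],0],[[0,0,0],0]]' 1
python3 -m creep '[[[0,0,-20],0],[[0,0,-50],0],[[0,0,-80],0],[[0,-20,-100],0],[[-10,-50,-100],0]]'
python3 -m creep '[[[-8,-35,0],0],[[-18,-75,0],0],[[-30,-110,0],0],[[-40,-145,0],0],[[-44,-156,0],0]]'
python3 -m creep '[[[0,0,0],0],[[0,0,0],0]]'
python3 -c "
from h import *
c=snap('wrist','w3.png')
go([.4392,-.1064,.070],-.032)"
```

```text
clock: 11.6
position: [0.6468, -0.0606, 0.1279]
ee_rot: [0.72, 0.694, -0.0, 0.0]
ft_force: [0.2, 0.1, 0.7]
grip_width: 0.999
grasp_force: 0.0
clock: 12.02
position: [0.599, -0.0658, 0.2325]
ee_rot: [0.719, 0.695, 0.003, 0.002]
ft_force: [-0.0, 0.2, 0.5]
grip_width: 0.997
grasp_force: 0.0
clock: 12.43
position: [0.4348, -0.1081, 0.2273]
ee_rot: [0.721, 0.693, -0.002, -0.0]
ft_force: [0.6, 0.3, -0.6]
grip_width: 0.999
grasp_force: 0.0
clock: 12.6
position: [0.4389, -0.1071, 0.2284]
ee_rot: [0.721, 0.693, -0.0, 0.001]
ft_force: [1.5, 0.6, 0.6]
grip_width: 1.003
grasp_force: 0.0
grasp [ 0.4396 -0.1066  0.1743] tooly yaw -0.038 shift [  0.3  -0.6 104.3] twist -0.006024348440694771 j7 0.07 t 12.65
```

View pics/w3.png

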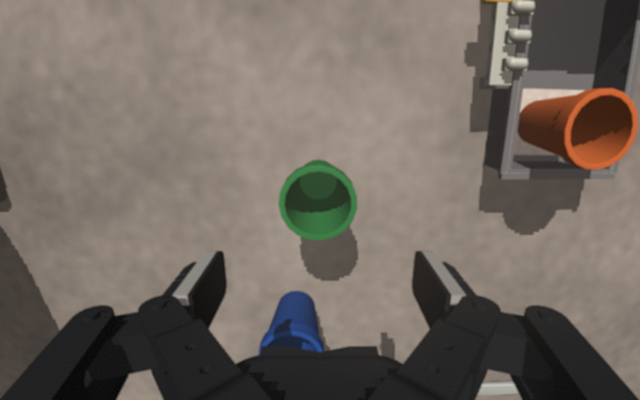

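The orange cup stands upright in the bay (rim centred at (601,128)) and the green cup is centred under the gripper at (318,202).

```bash
python3 - <<'E'
from h import *
c=snap('wrist');W=cloud(c)
for n,(u,v) in dict(green=(318,202),orange=(600,128)).items():
    C=W[max(v-48,0):v+48,u-48:min(u+48,640)].reshape(-1,3); C=C[(C[:,2]>.070)&(C[:,2]<.088)]; print(n,cv2.minEnclosingCircle(C[:,:2].astype(np.float32)),C.mean(0),len(C))
E
python3 -m creep '[[[0,-0.5,20],0],[[0,-0.5,50],0],[[0,-0.5,75],0],[[0,-0.5,95],0],[[0,-0.5,104],0]]'
python3 -m creep '[[[0,0,0],0],[[0,0,0],0],[[0,0,0],0]]'
python3 -m creep '[[[0,0,0],0],[[0,0,0],0],[[0,0,0],0],[[0,0,0],0],[[0,0,0],0]]' 0 25
python3 -m creep '[[[0,0,-15],0],[[0,0,-50],0],[[0,0,-90],0],[[0,0,-130],0],[[0,0,-140],0]]'
python3 -m creep '[[[0,0,0],0],[[0,0,0],0]]'
python3 -c "
from h import *
go([.647,-.058,.2],-.032)"
```

```text
green ((0.4377317726612091, -0.10612379759550095), 0.029293734580278397) [ 0.43799651 -0.10654381  0.07553812] 1741
orange ((0.6421607136726379, -0.05773007869720459), 0.030193816870450974) [ 0.64163222 -0.05748946  0.07750427] 3059
clock: 13.12
position: [0.4381, -0.1055, 0.1213]
ee_rot: [0.72, 0.694, -0.0, -0.002]
ft_force: [0.8, -0.1, 0.1]
grip_width: 1.001
grasp_force: 0.0
clock: 13.37
position: [0.4395, -0.1065, 0.125]
ee_rot: [0.72, 0.694, 0.001, 0.001]
ft_force: [0.3, 0.8, 0.0]
grip_width: 1.0
grasp_force: 0.0
clock: 13.78
position: [0.4389, -0.107, 0.125]
ee_rot: [0.72, 0.693, 0.0, 0.001]
ft_force: [-1.7, 0.2, 8.4]
grip_width: 0.666
grasp_force: 25.1
clock: 14.2
position: [0.4404, -0.1066, 0.27]
ee_rot: [0.72, 0.694, 0.001, 0.004]
ft_force: [1.3, -0.1, 1.0]
grip_width: 0.665
grasp_force: 27.4
clock: 14.37
position: [0.4384, -0.1069, 0.264]
ee_rot: [0.721, 0.693, -0.0, 0.001]
ft_force: [-0.3, -0.5, -1.1]
grip_width: 0.662
grasp_force: 27.4
grasp [ 0.4384 -0.107   0.21  ] tooly yaw -0.038 shift [ 57.  206.5  10.1] twist -0.006495032744940676 j7 0.1 t 14.3667
```

```bash
python3 -m creep '[[[8,25,0],0],[[18,65,0],0],[[29,105,0],0],[[40,143,0],0],[[50,180,0],0]]'
python3 -m creep '[[[5,17,0],0],[[7,24,0],0],[[7,24,0],0],[[7,24,0],0],[[7,24,0],0]]'
python3 - <<'E'
from h import *
c=snap('top','t3.png');W=cloud(c)
c=snap('side','s3.png')
go([.6445,-.0583,.106],-.032)
E
```

```text
clock: 14.78
position: [0.6213, -0.063, 0.2608]
ee_rot: [0.721, 0.693, -0.001, -0.001]
ft_force: [0.3, -0.7, 0.5]
grip_width: 0.666
grasp_force: 27.4
clock: 15.2
position: [0.6433, -0.0581, 0.2635]
ee_rot: [0.721, 0.693, -0.001, -0.0]
ft_force: [-0.6, 0.6, -0.5]
grip_width: 0.664
grasp_force: 27.4
grasp [ 0.6435 -0.0584  0.2102] tooly yaw -0.039 shift [  0.3   1.  104.2] twist -0.006966329195386312 j7 -0.25 t 15.3
```

```bash
python3 - <<'E'
import cv2
a=cv2.imread('pics/s3.png')[110:270,230:430]; cv2.imwrite('pics/s3z.png',cv2.resize(a,(740,592),interpolation=cv2.INTER_CUBIC))
E
```

```text
(no output)
```

View pics/s3z.png

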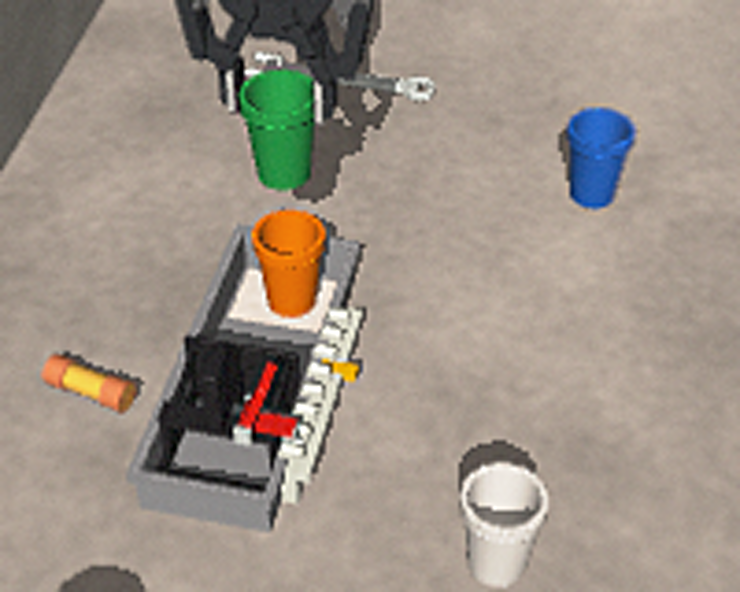

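The side crop shows the orange cup upright in the bay, nearer the rail side, with the green cup held above it. I'll measure green relative to orange.

```bash
cat >> h.py <<'E'
def rims(cols,box=(.60,.70,-.11,0.0),cam='side'):
    c=snap(cam); W=cloud(c); hsv=cv2.cvtColor(c['pixels'],cv2.COLOR_RGB2HSV).astype(int)
    hs=dict(orange=(3,18),green=(50,80),blue=(105,130),white=None)
    for n in cols:
        if n=='white': m=(hsv[...,1]<45)&(hsv[...,2]>110)
        else: m=(hsv[...,0]>=hs[n][0])&(hsv[...,0]<=hs[n][1])&(hsv[...,1]>120)
        P=W[m]; P=P[(P[:,0]>box[0])&(P[:,0]<box[1])&(P[:,1]>box[2])&(P[:,1]<box[3])&(P[:,2]>.02)]
        if len(P)<20: print(n,'few'); continue
        zt=np.percentile(P[:,2],97); Q=P[P[:,2]>zt-.012]
        print(n,'top',zt.round(4),'c',np.round(cv2.minEnclosingCircle(Q[:,:2].astype(np.float32)),4) if 0 else [np.round(v,4) for v in cv2.minEnclosingCircle(Q[:,:2].astype(np.float32))],'xr',np.percentile(P[:,0],[1,99]).round(4),'yr',np.percentile(Q[:,1],[1,99]).round(4),len(P))
E
python3 - <<'E'
from h import *
rims(['orange','green'])
go([.6445,-.0583,.106],-.032)
E
```

```text
orange top 0.3963 c [array([ 0.6425, -0.053 ]), np.float64(0.042)] xr [0.6038 0.6813] yr [-0.0653 -0.0342] 415
green top 0.2155 c [array([ 0.6361, -0.0539]), np.float64(0.0362)] xr [0.6175 0.668 ] yr [-0.0827 -0.0269] 511
grasp [ 0.6437 -0.0583  0.2104] tooly yaw -0.039 shift [  0.2   0.7 104.4] twist -0.006959852820951795 j7 -0.25 t 15.35
```

```bash
sed -i "s/def rims(cols,box=(.60,.70,-.11,0.0),cam='side'):/def rims(cols,box=(.60,.70,-.11,0.0),cam='side',zm=.3):/; s/&(P\[:,2\]>.02)\]/\&(P[:,2]>.02)\&(P[:,2]<zm)]/" h.py
python3 - <<'E'
from h import *
rims(['orange'],zm=.1); rims(['orange'],zm=.1,cam='top');rims(['green'])
E
```

```text
orange top 0.0806 c [array([ 0.6409, -0.0574]), np.float64(0.0304)] xr [0.6129 0.6666] yr [-0.0833 -0.0277] 398
orange top 0.0814 c [array([ 0.64  , -0.0576]), np.float64(0.0287)] xr [0.6124 0.6596] yr [-0.0746 -0.0295] 102
green top 0.2156 c [array([ 0.656 , -0.0546]), np.float64(0.0414)] xr [0.6183 0.6701] yr [-0.0842 -0.0266] 512
```

```bash
python3 -m creep '[[[0,-1.5,20],0],[[0,-1.5,45],0],[[0,-1.5,70],0],[[0,-1.5,85],0],[[0,-1.5,90],0]]'
python3 -m creep '[[[0,0,2],0],[[0,0,4],0],[[0,0,4],0],[[0,0,4],0],[[0,0,4],0]]'
python3 -c "
from h import *
go([.642,-.0582,.106],-.032)"
```

```text
clock: 15.92
position: [0.6417, -0.0578, 0.1713]
ee_rot: [0.72, 0.693, -0.001, -0.001]
ft_force: [-0.5, -1.0, -1.0]
grip_width: 0.67
grasp_force: 27.4
clock: 16.33
position: [0.6434, -0.0574, 0.171]
ee_rot: [0.72, 0.694, 0.0, 0.001]
ft_force: [-0.0, 0.1, -0.4]
grip_width: 0.665
grasp_force: 27.4
grasp [ 0.6435 -0.0574  0.117 ] tooly yaw -0.038 shift [-0.8 -1.4 11. ] twist -0.006092949832282812 j7 -0.29 t 16.3333
```

```bash
python3 -m creep '[[[-0.5,-1,2],0],[[-0.5,-1,4],0],[[-0.5,-1,6],0],[[-0.5,-1,8],0],[[-0.5,-1,8],0]]'
python3 -m creep '[[[0,0,0.5],0],[[0,0,1],0],[[0,0,1.5],0],[[0,0,1.5],0]]'
```

```text
clock: 16.75
position: [0.642, -0.058, 0.1617]
ee_rot: [0.72, 0.694, 0.0, 0.0]
ft_force: [-0.0, 0.7, -0.2]
grip_width: 0.667
grasp_force: 27.4
clock: 17.08
position: [0.642, -0.0579, 0.1606]
ee_rot: [0.72, 0.694, 0.0, 0.0]
ft_force: [0.9, -0.7, 1.6]
grip_width: 0.663
grasp_force: 27.6
```

```bash
python3 -m creep '[[[0,0,0],0],[[0,0,0],0],[[0,0,0],0],[[0,0,0],0]]' 1
python3 -m creep '[[[0,0,-15],0],[[0,0,-40],0],[[0,0,-60],0],[[-10,-15,-60],0],[[-30,-40,-60],0]]'
python3 -m creep '[[[-30,-35,0],0],[[-60,-70,0],0],[[-90,-105,0],0],[[-120,-140,0],0],[[-145,-170,0],0]]'
python3 -m creep '[[[-18,-12,0],0],[[-22,-16,0],0],[[-22,-16,0],0],[[-22,-16,0],0],[[-22,-16,0],0]]'
python3 - <<'E'
from h import *
rims(['orange','green'],zm=.14)
rims(['orange','green'],zm=.14,cam='top')
rims(['blue'],box=(.36,.46,-.3,-.2),cam='wrist',zm=.09)
rims(['blue'],box=(.36,.46,-.3,-.2),cam='top',zm=.09)
go([.409,-.246,.07],-.032)
E
```

```text
clock: 17.42
position: [0.6418, -0.0578, 0.1603]
ee_rot: [0.72, 0.694, -0.0, -0.0]
ft_force: [0.1, 0.7, -0.9]
grip_width: 1.001
grasp_force: 0.0
clock: 17.83
position: [0.6024, -0.0833, 0.2231]
ee_rot: [0.719, 0.695, 0.002, 0.001]
ft_force: [-0.0, -0.9, -0.4]
grip_width: 0.994
grasp_force: 0.0
clock: 18.25
position: [0.4359, -0.2163, 0.2214]
ee_rot: [0.72, 0.694, -0.0, 0.001]
ft_force: [0.8, -1.4, 0.1]
grip_width: 0.999
grasp_force: 0.0
clock: 18.67
position: [0.4218, -0.2355, 0.2209]
ee_rot: [0.72, 0.694, 0.0, 0.0]
ft_force: [-0.5, 0.3, 0.8]
grip_width: 1.0
grasp_force: 0.0
orange top 0.0809 c [array([ 0.6395, -0.0529]), np.float64(0.0291)] xr [0.612  0.6656] yr [-0.0651 -0.0256] 230
green top 0.1122 c [array([ 0.6392, -0.0538]), np.float64(0.0294)] xr [0.6122 0.6657] yr [-0.0822 -0.0262] 313
orange top 0.1037 c [array([ 0.6145, -0.0553]), np.float64(0.0137)] xr [0.6108 0.6419] yr [-0.0685 -0.042 ] 70
green top 0.1129 c [array([ 0.6403, -0.0569]), np.float64(0.0292)] xr [0.6141 0.6673] yr [-0.0856 -0.0318] 341
blue top 0.0772 c [array([ 0.4098, -0.2459]), np.float64(0.0292)] xr [0.3826 0.4359] yr [-0.2733 -0.2176] 3052
blue top 0.0783 c [array([ 0.4084, -0.2442]), np.float64(0.0279)] xr [0.3822 0.4338] yr [-0.2541 -0.2165] 116
grasp [ 0.4212 -0.2359  0.1664] tooly yaw -0.036 shift [-10.6 -11.9  96.4] twist -0.004031401431163983 j7 0.29 t 18.8667
```

Green is nested with its rim 31 mm above orange's. Next is blue.

```bash
python3 -m creep '[[[-6,-6,20],0],[[-10,-11.5,40],0],[[-10,-11.5,60],0],[[-10,-11.5,60],0],[[-10,-11.5,60],0]]'
python3 -m creep '[[[0,0,0],0],[[0,0,0],0]]'
python3 -c "
from h import *
go([.4095,-.2457,.0705],-.032)"
```

```text
clock: 19.28
position: [0.4087, -0.2457, 0.1601]
ee_rot: [0.72, 0.694, 0.0, -0.001]
ft_force: [-0.1, 0.3, 0.7]
grip_width: 1.001
grasp_force: 0.0
clock: 19.45
position: [0.4096, -0.2464, 0.1617]
ee_rot: [0.72, 0.694, 0.0, 0.001]
ft_force: [0.1, -0.7, -0.1]
grip_width: 0.999
grasp_force: 0.0
grasp [ 0.4097 -0.2465  0.1077] tooly yaw -0.037 shift [ 0.8 -0.3 37.2] twist -0.005322112115155431 j7 0.27 t 19.45
```

```bash
python3 -m creep '[[[0.8,0,15],0],[[0.8,0,30],0],[[0.8,0,37],0],[[0.8,0,37],0],[[0.8,0,37],0]]'
python3 -m creep '[[[0,0,0],0],[[0,0,0],0],[[0,0,0],0],[[0,0,0],0],[[0,0,0],0]]' 0 25
python3 -m creep '[[[0,0,-15],0],[[0,0,-50],0],[[0,0,-90],0],[[0,0,-130],0],[[0,0,-165],0]]'
python3 -m creep '[[[15,17,0],0],[[40,46,0],0],[[67,77,0],0],[[94,107,0],0],[[120,137,0],0]]'
python3 -m creep '[[[26,30,0],0],[[50,58,0],0],[[70,80,0],0],[[77,88,0],0],[[77,88,0],0]]'
python3 -m creep '[[[0,0,0],0],[[0,0,0],0],[[0,0,0],0]]'
python3 - <<'E'
from h import *
rims(['blue','green'],zm=.26)
go([.641,-.0575,.1365],-.032)
E
```

```text
clock: 19.87
position: [0.409, -0.2457, 0.124]
ee_rot: [0.72, 0.694, 0.0, 0.0]
ft_force: [0.1, 0.0, 0.3]
grip_width: 0.998
grasp_force: 0.0
clock: 20.28
position: [0.4092, -0.246, 0.1245]
ee_rot: [0.72, 0.693, -0.0, 0.001]
ft_force: [-2.4, 0.5, 7.4]
grip_width: 0.676
grasp_force: 25.3
clock: 20.7
position: [0.4088, -0.2452, 0.2914]
ee_rot: [0.72, 0.694, 0.0, 0.001]
ft_force: [0.8, -1.9, -1.0]
grip_width: 0.672
grasp_force: 27.2
clock: 21.12
position: [0.5513, -0.1298, 0.2891]
ee_rot: [0.721, 0.693, 0.0, 0.001]
ft_force: [0.0, -2.1, -0.2]
grip_width: 0.675
grasp_force: 27.2
clock: 21.53
position: [0.6421, -0.0543, 0.2882]
ee_rot: [0.719, 0.695, 0.001, -0.001]
ft_force: [0.6, -0.6, -0.9]
grip_width: 0.673
grasp_force: 27.2
clock: 21.78
position: [0.6403, -0.0591, 0.2888]
ee_rot: [0.721, 0.693, -0.0, 0.001]
ft_force: [-0.5, -1.2, 0.2]
grip_width: 0.673
grasp_force: 27.2
blue top 0.2408 c [array([ 0.6391, -0.0576]), np.float64(0.0298)] xr [0.6132 0.6659] yr [-0.0845 -0.0296] 547
green top 0.112 c [array([ 0.6394, -0.0554]), np.float64(0.0297)] xr [0.6124 0.6654] yr [-0.0827 -0.0265] 314
grasp [ 0.6404 -0.0591  0.2348] tooly yaw -0.04 shift [ 1.7  0.5 98.3] twist -0.008174764163882742 j7 -0.26 t 21.8333
```

```bash
python3 -m creep '[[[2,0,20],0],[[2,0,45],0],[[2,0,70],0],[[2,0,82],0],[[2,0,85],0]]'
python3 -m creep '[[[0,0,2],0],[[0,0,2],0],[[0,0,2],0],[[0,0,2],0],[[0,0,2],0]]'
python3 -c "
from h import *
go([.641,-.0575,.1365],-.032)"
```

```text
clock: 22.25
position: [0.6398, -0.0565, 0.2013]
ee_rot: [0.721, 0.693, -0.001, -0.001]
ft_force: [0.3, -0.7, 0.3]
grip_width: 0.671
grasp_force: 27.2
clock: 22.67
position: [0.6414, -0.0553, 0.2024]
ee_rot: [0.72, 0.694, 0.0, 0.001]
ft_force: [0.0, -0.6, -0.2]
grip_width: 0.672
grasp_force: 27.2
grasp [ 0.6415 -0.0553  0.1484] tooly yaw -0.038 shift [-2.2 -0.4 11.9] twist -0.006076358518341651 j7 -0.3 t 22.6667
```

```bash
python3 -m creep '[[[-1.5,0,3],0],[[-1.5,0,5],0],[[-1.5,0,7],0],[[-1.5,0,9],0],[[-1.5,0,9],0]]'
python3 -m creep '[[[0,0,0.5],0],[[0,0,1],0],[[0,0,1.5],0],[[0,0,1.5],0]]'
```

```text
clock: 23.08
position: [0.6409, -0.0569, 0.1919]
ee_rot: [0.72, 0.694, -0.0, -0.0]
ft_force: [0.3, 0.3, -0.4]
grip_width: 0.672
grasp_force: 27.2
clock: 23.42
position: [0.6411, -0.0568, 0.191]
ee_rot: [0.72, 0.694, 0.0, 0.0]
ft_force: [-0.1, 1.0, 0.2]
grip_width: 0.671
grasp_force: 27.2
```

```bash
python3 -m creep '[[[0,0,0.5],0],[[0,0,0.5],0],[[0,0,0.5],0]]'
python3 -m creep '[[[0,0,0.5],0],[[0,0,0.5],0],[[0,0,0.5],0]]'
```

```text
clock: 23.67
position: [0.6411, -0.0568, 0.1906]
ee_rot: [0.72, 0.694, 0.0, 0.0]
ft_force: [0.7, 0.0, 2.0]
grip_width: 0.672
grasp_force: 27.3
clock: 23.92
position: [0.6412, -0.0568, 0.1902]
ee_rot: [0.72, 0.694, 0.0, 0.0]
ft_force: [0.4, -0.3, 3.9]
grip_width: 0.671
grasp_force: 27.4
```

```bash
python3 -m creep '[[[0,0,0],0],[[0,0,0],0],[[0,0,0],0],[[0,0,0],0]]' 1
python3 -m creep '[[[0,0,-15],0],[[0,0,-40],0],[[0,0,-60],0],[[10,-10,-60],0],[[30,-30,-60],0]]'
python3 -m creep '[[[28,-26,0],0],[[56,-52,0],0],[[84,-80,0],0],[[112,-106,0],0],[[140,-132,0],0]]'
python3 -m creep '[[[25,-22,20],0],[[40,-38,40],0],[[45,-43,50],0],[[45,-43,50],0],[[45,-43,50],0]]'
python3 -m creep '[[[0,0,0],0],[[0,0,0],0]]'
python3 - <<'E'
from h import *
rims(['green','blue'],zm=.17)
rims(['white'],box=(.40,.49,.12,.21),cam='wrist',zm=.09)
rims(['white'],box=(.40,.49,.12,.21),cam='top',zm=.09)
go([.4448,.166,.0705],-.032)
E
```

```text
clock: 24.25
position: [0.6408, -0.0569, 0.1896]
ee_rot: [0.72, 0.694, -0.0, -0.0]
ft_force: [0.2, -0.5, -0.1]
grip_width: 1.001
grasp_force: 0.0
clock: 24.67
position: [0.6137, -0.028, 0.2521]
ee_rot: [0.722, 0.692, 0.001, 0.001]
ft_force: [0.2, 0.2, -0.2]
grip_width: 1.0
grasp_force: 0.0
clock: 25.08
position: [0.4842, 0.1206, 0.2508]
ee_rot: [0.72, 0.694, 0.0, 0.001]
ft_force: [-0.4, 0.9, 1.0]
grip_width: 1.0
grasp_force: 0.0
clock: 25.5
position: [0.4449, 0.1655, 0.2006]
ee_rot: [0.72, 0.694, -0.0, 0.0]
ft_force: [0.3, -0.8, 0.5]
grip_width: 1.002
grasp_force: 0.0
clock: 25.67
position: [0.4457, 0.165, 0.2008]
ee_rot: [0.721, 0.693, 0.001, 0.0]
ft_force: [-0.6, -0.3, 0.0]
grip_width: 0.999
grasp_force: 0.0
green top 0.112 c [array([ 0.6387, -0.0523]), np.float64(0.028)] xr [0.6111 0.6651] yr [-0.0641 -0.026 ] 141
blue top 0.1421 c [array([ 0.6401, -0.0534]), np.float64(0.0305)] xr [0.6125 0.6663] yr [-0.0824 -0.0258] 321
white top 0.0773 c [array([0.4441, 0.1659]), np.float64(0.0292)] xr [0.4169 0.4715] yr [0.1385 0.1945] 3651
white few
grasp [0.4451 0.1654 0.1463] tooly yaw -0.039 shift [ 0.6 -0.3 75.8] twist -0.00732858740653497 j7 -0.65 t 25.8167
```

```bash
python3 -m creep '[[[0.5,-0.8,20],0],[[0.5,-0.8,45],0],[[0.5,-0.8,68],0],[[0.5,-0.8,76],0],[[0.5,-0.8,76],0]]'
python3 -m creep '[[[0,0,0],0],[[0,0,0],0]]'
python3 -m creep '[[[0,0,0],0],[[0,0,0],0],[[0,0,0],0],[[0,0,0],0],[[0,0,0],0]]' 0 25
python3 -m creep '[[[0,0,-15],0],[[0,0,-50],0],[[0,0,-90],0],[[0,0,-130],0],[[0,0,-170],0]]'
python3 -m creep '[[[-10,10,-20],0],[[-35,33,-27],0],[[-63,60,-27],0],[[-91,87,-27],0],[[-120,114,-27],0]]'
python3 -m creep '[[[-28,27,0],0],[[-56,54,0],0],[[-80,77,0],0],[[-95,91,0],0],[[-95,91,0],0]]'
python3 -m creep '[[[0,0,0],0],[[0,0,0],0],[[0,0,0],0],[[0,0,0],0]]'
python3 - <<'E'
from h import *
rims(['white'],zm=.3);rims(['blue'],zm=.17)
go([.641,-.057,.1675],-.032)
E
```

```text
clock: 26.23
position: [0.4428, 0.1659, 0.1225]
ee_rot: [0.72, 0.694, -0.001, -0.001]
ft_force: [-0.6, 0.4, 0.6]
grip_width: 0.999
grasp_force: 0.0
clock: 26.4
position: [0.4443, 0.1667, 0.1252]
ee_rot: [0.72, 0.694, 0.001, 0.0]
ft_force: [0.4, -0.1, 0.6]
grip_width: 0.999
grasp_force: 0.0
clock: 26.82
position: [0.4441, 0.1665, 0.125]
ee_rot: [0.72, 0.694, 0.0, 0.001]
ft_force: [-2.1, -2.1, 8.5]
grip_width: 0.668
grasp_force: 25.0
clock: 27.23
position: [0.443, 0.1667, 0.296]
ee_rot: [0.72, 0.694, 0.0, 0.0]
ft_force: [1.4, -0.6, -0.5]
grip_width: 0.669
grasp_force: 27.4
clock: 27.65
position: [0.5539, 0.0406, 0.3215]
ee_rot: [0.72, 0.694, 0.0, 0.001]
ft_force: [-0.0, -0.1, -0.2]
grip_width: 0.666
grasp_force: 27.4
clock: 28.07
position: [0.642, -0.0617, 0.3197]
ee_rot: [0.723, 0.691, -0.0, -0.0]
ft_force: [-0.2, -1.0, -0.7]
grip_width: 0.671
grasp_force: 27.4
clock: 28.4
position: [0.6398, -0.0552, 0.3215]
ee_rot: [0.72, 0.694, 0.0, 0.0]
ft_force: [0.3, -0.1, -0.8]
grip_width: 0.667
grasp_force: 27.4
white top 0.2788 c [array([ 0.643 , -0.0456]), np.float64(0.0398)] xr [0.6017 0.6989] yr [-0.0827 -0.0258] 744
blue top 0.142 c [array([ 0.6395, -0.0546]), np.float64(0.0299)] xr [0.6122 0.6662] yr [-0.0818 -0.0273] 321
grasp [ 0.6399 -0.0557  0.2673] tooly yaw -0.037 shift [-1.2  1.1 99.8] twist -0.005092687436357712 j7 -0.26 t 28.5
```

```bash
python3 -m creep '[[[0,1,20],0],[[0,1,45],0],[[0,1,70],0],[[0,1,82],0],[[0,1,85],0]]'
python3 -m creep '[[[0,0,3],0],[[0,0,3],0],[[0,0,3],0],[[0,0,3],0]]'
python3 -c "
from h import *
go([.641,-.0565,.1675],-.032)"
```

```text
clock: 28.92
position: [0.6402, -0.0564, 0.2337]
ee_rot: [0.72, 0.694, -0.001, -0.001]
ft_force: [-0.5, -0.4, -0.9]
grip_width: 0.666
grasp_force: 27.4
clock: 29.25
position: [0.6417, -0.0562, 0.2343]
ee_rot: [0.72, 0.694, 0.001, 0.001]
ft_force: [-0.1, 0.1, -0.5]
grip_width: 0.67
grasp_force: 27.4
grasp [ 0.6418 -0.0562  0.1803] tooly yaw -0.038 shift [-0.3 -0.8 12.8] twist -0.006057901961898038 j7 -0.29 t 29.25
```

```bash
python3 -m creep '[[[0,-0.5,3],0],[[0,-0.5,6],0],[[0,-0.5,8],0],[[0,-0.5,10],0],[[0,-0.5,10],0]]'
python3 -m creep '[[[0,0,0.5],0],[[0,0,1],0],[[0,0,1.5],0],[[0,0,1.5],0]]'
```

```text
clock: 29.67
position: [0.6406, -0.0564, 0.2224]
ee_rot: [0.72, 0.694, -0.0, -0.0]
ft_force: [1.3, -0.4, -0.9]
grip_width: 0.668
grasp_force: 27.4
clock: 30.0
position: [0.6409, -0.0564, 0.2216]
ee_rot: [0.72, 0.694, 0.0, 0.0]
ft_force: [0.8, -0.9, 1.7]
grip_width: 0.663
grasp_force: 27.5
```

```bash
python3 -m creep '[[[0,0,0],0],[[0,0,0],0],[[0,0,0],0],[[0,0,0],0]]' 1 40
python3 -m creep '[[[0,0,-15],0],[[0,0,-40],0],[[0,0,-65],0],[[10,0,-70],0],[[30,0,-70],0]]'
python3 -m creep '[[[30,0,0],0.006],[[65,0,0],0.006],[[100,0,0],0.006],[[130,0,0],0.006],[[145,0,0],0.006]]'
python3 -m creep '[[[0,0,30],0],[[0,0,60],0],[[0,0,60],0],[[0,0,60],0],[[0,0,60],0]]'
python3 - <<'E'
from h import *
rims(['white','blue'],zm=.2)
go([.6422,.119,.099],-.032)
E
```

```text
clock: 30.33
position: [0.6407, -0.0563, 0.2214]
ee_rot: [0.72, 0.694, -0.0, 0.0]
ft_force: [-0.2, -0.6, 0.5]
grip_width: 0.997
grasp_force: 0.0
clock: 30.75
position: [0.6428, -0.0286, 0.2936]
ee_rot: [0.722, 0.692, 0.001, 0.002]
ft_force: [0.3, 0.1, -1.0]
grip_width: 0.999
grasp_force: 0.0
clock: 31.17
position: [0.6462, 0.1239, 0.2913]
ee_rot: [0.721, 0.693, 0.001, -0.001]
ft_force: [-0.3, 1.4, -0.4]
grip_width: 0.999
grasp_force: 0.0
clock: 31.58
position: [0.6478, 0.1187, 0.2329]
ee_rot: [0.723, 0.691, 0.001, 0.0]
ft_force: [0.9, 0.8, 0.7]
grip_width: 0.998
grasp_force: 0.0
white top 0.1733 c [array([ 0.6396, -0.0549]), np.float64(0.0299)] xr [0.6007 0.6988] yr [-0.0831 -0.0263] 309
blue top 0.1431 c [array([ 0.6151, -0.0563]), np.float64(0.0146)] xr [0.6107 0.6483] yr [-0.07   -0.0421] 21
grasp [0.6482 0.1188 0.1795] tooly yaw -0.044 shift [-0.1 -6.1 80.5] twist -0.012473188380398126 j7 -0.58 t 31.6333
```

```bash
python3 -m creep '[[[0,-6,20],-0.012],[[0,-6,45],-0.012],[[0,-6,65],-0.012],[[0,-6,80],-0.012],[[0,-6,80],-0.012]]'
python3 -m creep '[[[0,0,0],0],[[0,0,0],0],[[0,0,0],0]]'
python3 - <<'E'
from h import *
go([.6422,.119,.099],-.032)
E
```

```text
clock: 32.05
position: [0.6408, 0.1182, 0.1496]
ee_rot: [0.719, 0.696, -0.001, -0.001]
ft_force: [-0.0, -0.0, -1.0]
grip_width: 0.997
grasp_force: 0.0
clock: 32.3
position: [0.6422, 0.1192, 0.1533]
ee_rot: [0.718, 0.696, 0.001, 0.001]
ft_force: [-0.3, -0.0, 0.1]
grip_width: 1.0
grasp_force: 0.0
grasp [0.6423 0.1192 0.0993] tooly yaw -0.032 shift [-0.2 -0.1  0.3] twist -8.460179564262482e-05 j7 -0.61 t 32.3
```

```bash
python3 -m creep '[[[0,0,0],0],[[0,0,0],0],[[0,0,0],0],[[0,0,0],0],[[0,0,0],0]]' 0 40
python3 -m creep '[[[0,0,0],0],[[-3,0,0],0],[[-10,0,0],0],[[-20,0,0],0],[[-30,0,0],0]]'
python3 -m creep '[[[-10,0,0],0],[[-20,0,0],0],[[-30,0,0],0],[[-37,0,0],0],[[-41,0,0],0]]'
python3 -m creep '[[[-3,0,0],0],[[-5,0,0],0],[[-6,0,0],0],[[-6,0,0],0],[[-6,0,0],0]]'
python3 -m creep '[[[0,0,0],0],[[0,0,0],0],[[0,0,0],0]]'
python3 - <<'E'
from h import *
go([.6397,.0392,.099],-.032)
E
```

```text
clock: 32.72
position: [0.6427, 0.1189, 0.1526]
ee_rot: [0.718, 0.696, 0.002, 0.001]
ft_force: [5.1, -0.9, 8.2]
grip_width: 0.375
grasp_force: 45.4
clock: 33.13
position: [0.6418, 0.089, 0.1526]
ee_rot: [0.718, 0.696, 0.002, 0.001]
ft_force: [7.7, 1.5, 1.5]
grip_width: 0.377
grasp_force: 44.8
clock: 33.55
position: [0.6405, 0.0467, 0.1526]
ee_rot: [0.719, 0.695, 0.001, 0.001]
ft_force: [7.2, 0.9, 2.2]
grip_width: 0.376
grasp_force: 44.7
clock: 33.97
position: [0.6403, 0.0414, 0.1526]
ee_rot: [0.719, 0.695, 0.001, 0.001]
ft_force: [6.5, -0.7, 2.5]
grip_width: 0.38
grasp_force: 44.7
clock: 34.22
position: [0.6403, 0.0414, 0.1526]
ee_rot: [0.719, 0.695, 0.001, 0.001]
ft_force: [5.6, -0.7, 3.3]
grip_width: 0.374
grasp_force: 44.7
grasp [0.6405 0.0414 0.0986] tooly yaw -0.033 shift [-2.2 -0.7 -0.4] twist -0.0008376648524643926 j7 -0.49 t 34.2167
```

```bash
python3 -m creep '[[[-1,0,0],0],[[-2.3,0,0],0],[[-2.3,0,0],0],[[-2.3,0,0],0]]'
python3 - <<'E'
from h import *
c=snap('wrist','w4.png')
c=snap('side'); a=c['pixels'][140:250,260:400,::-1]; cv2.imwrite('pics/s4z.png',cv2.resize(a,(760,597),interpolation=cv2.INTER_CUBIC))
go([.6397,.0392,.099],-.032)
E
```

```text
clock: 34.55
position: [0.6403, 0.0393, 0.1527]
ee_rot: [0.719, 0.695, 0.001, 0.001]
ft_force: [6.8, -0.1, 2.5]
grip_width: 0.373
grasp_force: 44.8
grasp [0.6405 0.0394 0.0986] tooly yaw -0.033 shift [-0.2 -0.7 -0.4] twist -0.0005456181305747432 j7 -0.49 t 34.65
```

View pics/s4z.png

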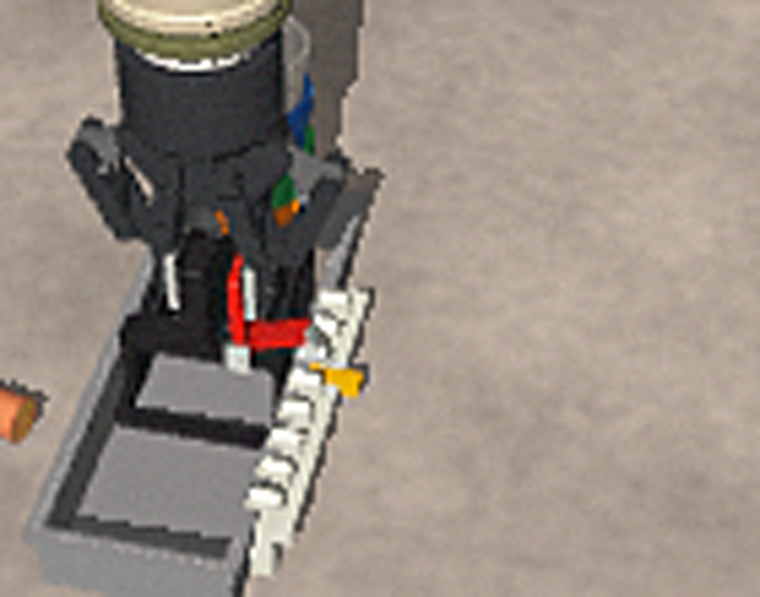

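```bash
python3 - <<'E'
from h import *
def yel(px,W,tag):
    hsv=cv2.cvtColor(px,cv2.COLOR_RGB2HSV).astype(int)
    m=(hsv[...,0]>=12)&(hsv[...,0]<=28)&(hsv[...,1]>150)
    P=W[m]; P=P[(P[:,0]>.555)&(P[:,0]<.61)&(P[:,1]>-.05)&(P[:,1]<.1)&(P[:,2]>.02)&(P[:,2]<.06)]
    if len(P): 
        c=np.median(P,0); print(tag,len(P),c.round(4),np.percentile(P[:,1],[5,95]).round(4),'expected grip y',(c[1]-(.640-c[0])*.032).round(4))
for f in('w1','w2','t1','t2','top0','side0'):
    d=np.load(f'/tmp/{f}.npz'); yel(d['px'],d['W'],f)
c=snap('side');yel(c['pixels'],cloud(c),'side now')
E
```

```text
w1 123 [0.5807 0.0394 0.0409] [0.0364 0.0435] expected grip y 0.0375
w2 186 [0.5796 0.0397 0.0409] [0.0367 0.0436] expected grip y 0.0378
t1 42 [0.5811 0.0392 0.0385] [0.0354 0.0431] expected grip y 0.0374
t2 42 [0.5808 0.0393 0.0379] [0.0353 0.0431] expected grip y 0.0374
top0 42 [0.5805 0.0393 0.039 ] [0.0354 0.0431] expected grip y 0.0374
side0 28 [0.5749 0.0418 0.0406] [0.037  0.0473] expected grip y 0.0397
side now 28 [0.5749 0.0415 0.0395] [0.0355 0.0468] expected grip y 0.0395
```

Yellow mark and grip agree to within 2 mm, so I'll release here and check the lock.

```bash
python3 -m creep '[[[0,0,0],0],[[0,0,0],0],[[0,0,0],0],[[0,0,0],0],[[0,0,0],0]]' 1
python3 -m creep '[[[0,0,-25],0],[[0,0,-60],0],[[0,0,-95],0],[[0,0,-130],0],[[20,0,-150],0]]' 
python3 -m creep '[[[20,-20,0],0],[[50,-40,0],0],[[80,-65,0],0],[[100,-80,0],0],[[100,-80,0],0]]' 
python3 -m creep '[[[0,0,0],0],[[0,0,0],0]]' 
python3 - <<'E'
from h import *
c=snap('top');W=cloud(c); P=W[150:215,245:370].reshape(-1,3); H=P[(P[:,2]>.095)&(P[:,2]<.12)&(P[:,1]>0)]; print('handle',np.percentile(H,[1,50,99],axis=0),len(H))
c=snap('side'); a=c['pixels'][140:250,260:400,::-1]; cv2.imwrite('pics/s5z.png',cv2.resize(a,(760,597),interpolation=cv2.INTER_CUBIC))
c=snap('wrist','w5.png'); W=cloud(c); np.savez('/tmp/w5.npz',W=W,px=c['pixels'])
P=W.reshape(-1,3);P=P[(P[:,0]>.58)&(P[:,0]<.7)&(P[:,1]>0)&(P[:,1]<.09)];H=P[(P[:,2]>.102)&(P[:,2]<.118)]; print('handle w',np.percentile(H,[1,50,99],axis=0) if len(H) else '',len(H))
rims(['white'],zm=.2,box=(.6,.68,-.11,0))
go([.49,.292,.15],-.032)
E
```

```text
clock: 35.12
position: [0.6393, 0.0396, 0.1518]
ee_rot: [0.718, 0.696, 0.0, 0.0]
ft_force: [-0.9, -0.0, 0.2]
grip_width: 1.005
grasp_force: 0.0
clock: 35.53
position: [0.641, 0.0557, 0.3058]
ee_rot: [0.72, 0.694, 0.001, 0.002]
ft_force: [1.3, -0.5, -0.7]
grip_width: 1.001
grasp_force: 0.0
clock: 35.95
position: [0.5593, 0.1683, 0.3027]
ee_rot: [0.715, 0.699, 0.001, -0.0]
ft_force: [-0.3, 0.1, -0.5]
grip_width: 1.003
grasp_force: 0.0
clock: 36.12
position: [0.5633, 0.1614, 0.3017]
ee_rot: [0.719, 0.695, 0.0, 0.001]
ft_force: [1.4, -0.4, -0.4]
grip_width: 1.0
grasp_force: 0.0
handle [[0.60787436 0.02636244 0.09680318]
 [0.64218946 0.03870411 0.10874849]
 [0.65481715 0.05333123 0.11531269]] 120
handle w [[0.60873599 0.0261346  0.102328  ]
 [0.64378399 0.04149275 0.1096763 ]
 [0.65593058 0.05428887 0.11422618]] 665
white top 0.0439 c [array([ 0.6299, -0.0492]), np.float64(0.0553)] xr [0.6003 0.6558] yr [-0.1004 -0.003 ] 36
grasp [0.5634 0.161  0.2472] tooly yaw -0.034 shift [128.4 -77.7  97.2] twist -0.001830721276016023 j7 -0.62 t 36.3167
```

View pics/s5z.png

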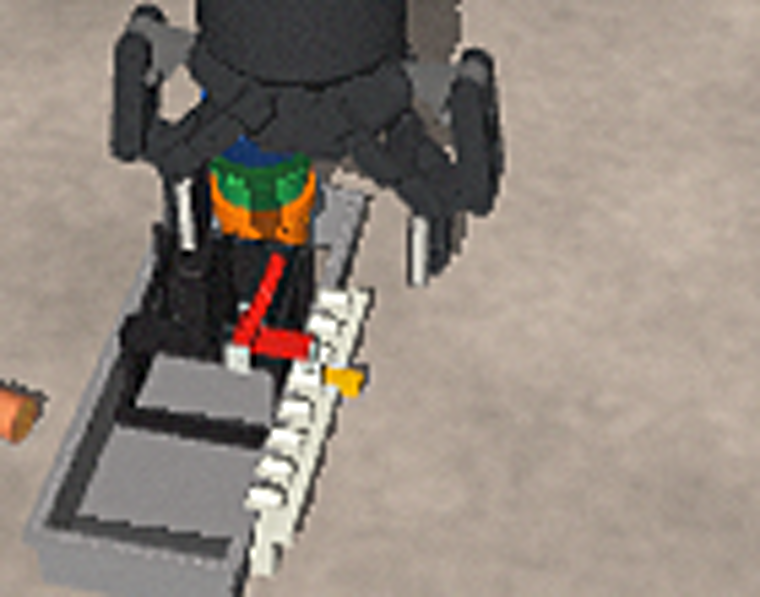

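View pics/w5.png

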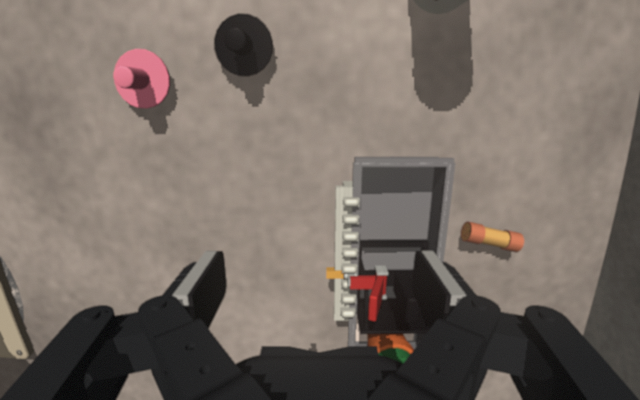

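The lever leans in its locked position with the pawl beside the yellow mark, and the handle is at y≈0.040. The black lid is at (243,44) in the wrist view, so I'll measure it.

```bash
cat >> h.py <<'E'
def lid(cam='wrist',box=(.42,.56,.2,.38)):
    c=snap(cam); W=cloud(c); g=c['pixels'].max(-1)
    P=W[g<60]; P=P[(P[:,0]>box[0])&(P[:,0]<box[1])&(P[:,1]>box[2])&(P[:,1]<box[3])]
    K=P[(P[:,2]>.043)&(P[:,2]<.056)]; F=P[(P[:,2]>.009)&(P[:,2]<.021)]
    print('lid',cam,'knob',np.median(K,0).round(4),len(K),'flange',[np.round(v,4) for v in cv2.minEnclosingCircle(F[:,:2].astype(np.float32))],len(F))
E
python3 - <<'E'
from h import *
lid(); lid('top'); lid('side')
E
```

```text
lid wrist knob [0.4907 0.2935 0.0494] 470 flange [array([0.49  , 0.2936]), np.float64(0.0303)] 2163
lid top knob [0.4903 0.2914 0.0481] 53 flange [array([0.49  , 0.2923]), np.float64(0.0306)] 333
lid side knob [0.4877 0.2978 0.0481] 62 flange [array([0.488, 0.296]), np.float64(0.0313)] 364
```

```bash
python3 -m creep '[[[28,-17,10],0],[[60,-36,30],0],[[90,-55,60],0],[[115,-70,90],0],[[129,-78,110],0]]' 1 25
python3 -m creep '[[[0,0,0],0],[[0,0,0],0],[[0,0,0],0]]' 
python3 - <<'E'
from h import *
lid(); go([.49,.293,.040],-.032)
E
```

```text
clock: 36.88
position: [0.4868, 0.2957, 0.1899]
ee_rot: [0.718, 0.697, 0.0, -0.0]
ft_force: [0.2, -0.3, 0.1]
grip_width: 1.001
grasp_force: 0.0
clock: 37.13
position: [0.4897, 0.293, 0.192]
ee_rot: [0.719, 0.695, 0.0, 0.0]
ft_force: [1.1, 0.0, 0.8]
grip_width: 0.999
grasp_force: 0.0
lid wrist knob [0.4895 0.2959 0.0491] 712 flange [array([0.4899, 0.2939]), np.float64(0.0305)] 3261
grasp [0.4902 0.2928 0.1383] tooly yaw -0.034 shift [ 0.2 -0.4 98.3] twist -0.001792479190392493 j7 -0.95 t 37.1833
```

```bash
python3 -m creep '[[[1,-0.3,20],0],[[1,-0.3,45],0],[[1,-0.3,70],0],[[1,-0.3,90],0],[[1,-0.3,98],0]]'
python3 -m creep '[[[0,0,0],0],[[0,0,0],0],[[0,0,0],0]]' 
python3 -m creep '[[[0,0,0],0],[[0,0,0],0],[[0,0,0],0],[[0,0,0],0],[[0,0,0],0]]' 0 30
python3 -m creep '[[[0,0,0],0],[[0,0,0],0]]' 
```

```text
clock: 37.6
position: [0.4892, 0.2926, 0.0917]
ee_rot: [0.719, 0.695, -0.001, 0.0]
ft_force: [-0.7, 0.4, -0.5]
grip_width: 1.002
grasp_force: 0.0
clock: 37.85
position: [0.4896, 0.2948, 0.0951]
ee_rot: [0.719, 0.695, 0.001, 0.0]
ft_force: [0.2, -0.7, 0.5]
grip_width: 0.996
grasp_force: 0.0
clock: 38.27
position: [0.4887, 0.2945, 0.0936]
ee_rot: [0.718, 0.696, 0.0, 0.0]
ft_force: [0.6, 0.3, 0.2]
grip_width: 0.298
grasp_force: 0.0
clock: 38.43
position: [0.4887, 0.2945, 0.0936]
ee_rot: [0.718, 0.696, 0.0, 0.0]
ft_force: [-1.0, -0.9, 2.8]
grip_width: 0.244
grasp_force: 29.3
```

```bash
python3 -m creep '[[[0,0,-15],0],[[0,0,-50],0],[[0,0,-90],0],[[0,0,-130],0],[[0,0,-170],0]]'
python3 -m creep '[[[-10,5,-30],0],[[-40,19,-48],0],[[-72,34,-48],0],[[-104,49,-48],0],[[-136,64,-48],0]]'
python3 -m creep '[[[-32,15,0],0],[[-64,30,0],0],[[-96,45,0],0],[[-128,60,0],0],[[-155,73,0],0]]'
python3 -m creep '[[[-20,10,0],0],[[-38,19,0],0],[[-50,25,0],0],[[-54,26.5,0],0],[[-54,26.5,0],0]]'
python3 -m creep '[[[0,0,0],0],[[0,0,0],0],[[0,0,0],0],[[0,0,0],0],[[0,0,0],0]]'
python3 - <<'E'
from h import *
c=snap('side'); W=cloud(c); np.savez('/tmp/s6.npz',W=W,px=c['pixels'])
a=c['pixels'][80:230,250:400,::-1]; cv2.imwrite('pics/s6z.png',cv2.resize(a,(600,600),interpolation=cv2.INTER_CUBIC))
rims(['white'],zm=.2,box=(.605,.68,-.11,-.01))
go([.6405,-.0565,.2016],-.032)
E
```

```text
clock: 38.85
position: [0.4879, 0.2946, 0.2661]
ee_rot: [0.718, 0.696, 0.0, -0.0]
ft_force: [0.6, 0.4, -0.8]
grip_width: 0.244
grasp_force: 29.5
clock: 39.27
position: [0.5484, 0.1553, 0.3129]
ee_rot: [0.718, 0.696, 0.0, 0.001]
ft_force: [0.9, -0.3, -0.2]
grip_width: 0.244
grasp_force: 29.6
clock: 39.68
position: [0.6166, -0.0034, 0.3124]
ee_rot: [0.719, 0.695, 0.0, 0.0]
ft_force: [0.7, -0.2, -0.9]
grip_width: 0.249
grasp_force: 29.6
clock: 40.1
position: [0.641, -0.056, 0.3116]
ee_rot: [0.719, 0.695, 0.0, -0.0]
ft_force: [-1.3, -0.1, -0.8]
grip_width: 0.245
grasp_force: 29.6
clock: 40.52
position: [0.6408, -0.0549, 0.3116]
ee_rot: [0.718, 0.696, -0.0, 0.0]
ft_force: [-0.0, 0.1, -0.3]
grip_width: 0.241
grasp_force: 29.6
white top 0.1733 c [array([ 0.6392, -0.0547]), np.float64(0.0298)] xr [0.6054 0.6666] yr [-0.0827 -0.0259] 354
grasp [ 0.6409 -0.0553  0.2575] tooly yaw -0.032 shift [-1.2 -0.4 55.9] twist 0.0004194967432571417 j7 -0.26 t 40.6167
```

View pics/s6z.png

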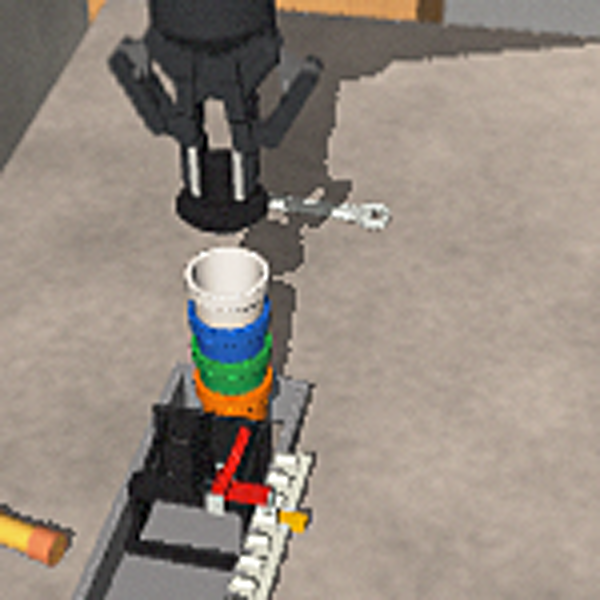

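The side crop shows the four cups nested upright beside the locked divider, with the lid held level above the white cup. I'll check its alignment against the rim.

```bash
python3 - <<'E'
from h import *
d=np.load('/tmp/s6.npz');W=d['W'];g=d['px'].max(-1)
P=W[g<60];P=P[(abs(P[:,0]-.64)<.06)&(abs(P[:,1]+.055)<.06)&(P[:,2]>.212)&(P[:,2]<.236)]
print(len(P),[np.round(v,4) for v in cv2.minEnclosingCircle(P[:,:2].astype(np.float32))],np.percentile(P,[1,99],axis=0).round(4))
E
python3 -m creep '[[[-1,0,12],0],[[-1,0,26],0],[[-1,0,36],0],[[-1,0,40],0],[[-1,0,40],0]]'
python3 -m creep '[[[0,0,0],0],[[0,0,0],0],[[0,0,0],0]]'
python3 - <<'E'
from h import *
go([.6405,-.0565,.2016],-.032)
E
```

```text
178 [array([ 0.6389, -0.0517]), np.float64(0.0307)] [[ 0.6096 -0.0725  0.2281]
 [ 0.6679 -0.0233  0.2352]]
clock: 41.03
position: [0.6403, -0.0567, 0.2693]
ee_rot: [0.718, 0.696, -0.001, -0.001]
ft_force: [0.0, 0.1, -0.4]
grip_width: 0.243
grasp_force: 29.5
clock: 41.28
position: [0.6412, -0.0564, 0.272]
ee_rot: [0.718, 0.696, 0.0, 0.0]
ft_force: [0.7, 0.2, -0.6]
grip_width: 0.243
grasp_force: 29.5
grasp [ 0.6413 -0.0565  0.218 ] tooly yaw -0.032 shift [-0.1 -0.8 16.4] twist 3.353999596655832e-05 j7 -0.27 t 41.2833
```

```bash
python3 -m creep '[[[0,-0.5,4],0],[[0,-0.5,8],0],[[0,-0.5,11],0],[[0,-0.5,13],0],[[0,-0.5,13],0]]'
python3 -m creep '[[[0,0,1],0],[[0,0,2],0],[[0,0,2.5],0],[[0,0,2.5],0]]'
```

```text
clock: 41.7
position: [0.6402, -0.0566, 0.2577]
ee_rot: [0.718, 0.696, -0.0, -0.0]
ft_force: [0.7, 0.2, -1.7]
grip_width: 0.247
grasp_force: 29.5
clock: 42.03
position: [0.6404, -0.0565, 0.2558]
ee_rot: [0.718, 0.696, -0.0, 0.0]
ft_force: [-0.1, -0.6, -1.4]
grip_width: 0.252
grasp_force: 29.5
```

```bash
python3 -m creep '[[[0,0,0.5],0],[[0,0,0.5],0],[[0,0,0.5],0]]'
python3 -m creep '[[[0,0,0.5],0],[[0,0,0.5],0],[[0,0,0.5],0]]'
python3 - <<'E'
from h import *
c=snap('side'); a=c['pixels'][100:220,250:400,::-1]; cv2.imwrite('pics/s7z.png',cv2.resize(a,(750,600),interpolation=cv2.INTER_CUBIC))
E
```

```text
clock: 42.28
position: [0.6405, -0.0565, 0.2555]
ee_rot: [0.718, 0.696, -0.0, 0.0]
ft_force: [0.8, -0.7, -0.1]
grip_width: 0.248
grasp_force: 29.5
clock: 42.53
position: [0.6405, -0.0565, 0.2551]
ee_rot: [0.718, 0.696, 0.0, 0.0]
ft_force: [-0.6, -0.1, 1.4]
grip_width: 0.247
grasp_force: 29.8
```

View pics/s7z.png

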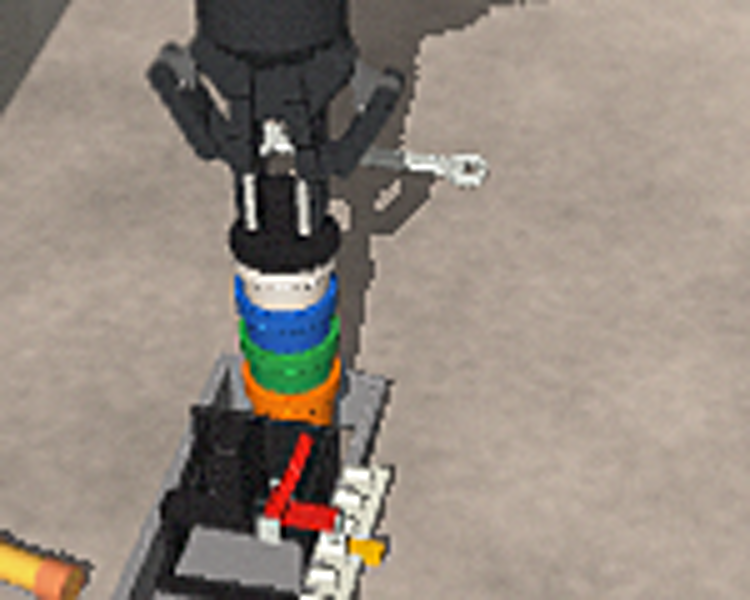

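The lid sits level on the white cup with light contact. I'll release and retreat.

```bash
python3 -m creep '[[[0,0,0],0],[[0,0,0],0],[[0,0,0],0],[[0,0,0],0],[[0,0,0],0]]' 1
python3 -m creep '[[[0,0,-20],0],[[0,0,-50],0],[[0,0,-80],0],[[0,-20,-100],0],[[-20,-50,-100],0]]'
python3 -m creep '[[[-20,-35,0],0],[[-45,-70,0],0],[[-70,-105,0],0],[[-80,-110,0],0],[[-80,-110,0],0]]'
python3 -m creep '[[[0,0,0],0],[[0,0,0],0],[[0,0,0],0],[[0,0,0],0],[[0,0,0],0]]'
python3 - <<'E'
from h import *
c=snap('side'); W=cloud(c); a=c['pixels'][100:220,250:400,::-1]; cv2.imwrite('pics/s8z.png',cv2.resize(a,(750,600),interpolation=cv2.INTER_CUBIC))
g=c['pixels'].max(-1)
P=W[g<60];P=P[(abs(P[:,0]-.64)<.06)&(abs(P[:,1]+.055)<.06)&(P[:,2]>.15)&(P[:,2]<.3)]
print('lid top',np.percentile(P[:,2],99)); F=P[P[:,2]<.183]; print([np.round(v,4) for v in cv2.minEnclosingCircle(F[:,:2].astype(np.float32))],F[:,2].min())
rims(['orange','green','blue','white'],zm=.18,box=(.605,.68,-.11,-.01))
E
```

```text
clock: 43.0
position: [0.6405, -0.0566, 0.2549]
ee_rot: [0.718, 0.696, -0.0, 0.0]
ft_force: [-0.7, 0.3, -0.1]
grip_width: 0.935
grasp_force: 0.0
clock: 43.42
position: [0.5915, -0.07, 0.3591]
ee_rot: [0.716, 0.698, 0.003, 0.001]
ft_force: [1.3, 0.4, 1.2]
grip_width: 1.0
grasp_force: 0.0
clock: 43.83
position: [0.4749, -0.1552, 0.3552]
ee_rot: [0.721, 0.693, -0.001, 0.001]
ft_force: [-0.3, -0.6, 0.1]
grip_width: 1.001
grasp_force: 0.0
clock: 44.25
position: [0.4779, -0.1505, 0.3548]
ee_rot: [0.718, 0.696, 0.0, -0.0]
ft_force: [0.1, 0.3, -0.4]
grip_width: 1.001
grasp_force: 0.0
lid top 0.21156522705985098
[array([ 0.6383, -0.0544]), np.float64(0.0321)] 0.17226409698441922
orange top 0.0819 c [array([ 0.6362, -0.0415]), np.float64(0.034)] xr [0.6117 0.6657] yr [-0.0638 -0.0178] 121
green top 0.1118 c [array([ 0.6387, -0.0519]), np.float64(0.0286)] xr [0.6114 0.6654] yr [-0.0657 -0.0262] 143
blue top 0.1427 c [array([ 0.6397, -0.054 ]), np.float64(0.0292)] xr [0.6112 0.6668] yr [-0.0658 -0.0256] 158
white top 0.1705 c [array([ 0.6383, -0.0564]), np.float64(0.0315)] xr [0.6053 0.661 ] yr [-0.0639 -0.0262] 131
```

View pics/s8z.png

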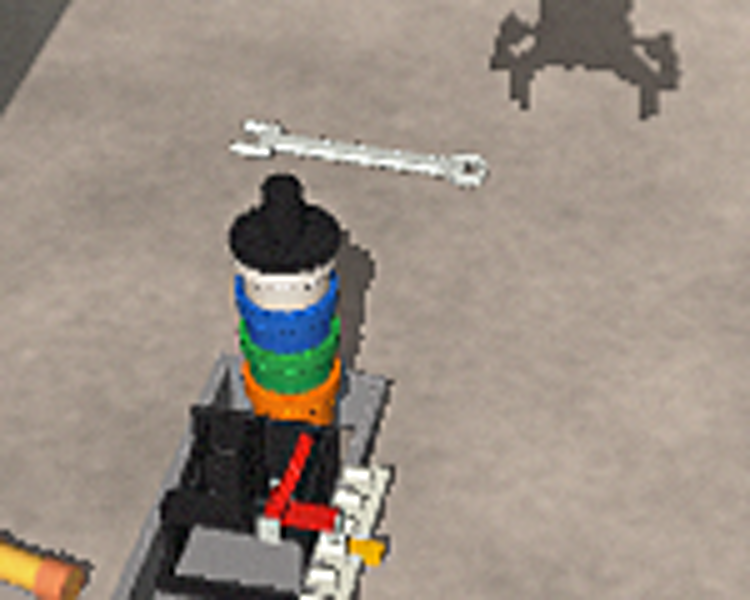

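The lid sits level on the stack (top at 0.211 m), the cups are spaced 31 mm apart, and the divider is locked at the yellow notch. Handing in.

```bash
python3 -c "
from workcell import manip
print(manip.hand_in())"
```

```text
the job is handed in; nothing more can be done
None
```

The job is handed in: all four cups present (no purple one) are nested in the bay, the divider is locked at the yellow notch beside them, and the black lid is on the top cup; the jar, wrench and pipe nipple were left alone, and no verdict came back.

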